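# Sort two look-alike glazed squares by heft into transit racks

### The job

The two glazed squares standing in the grooved plastic infeed block look alike, but their fired bodies differ in density. One at a time, lift each square just clear of its groove, hold it still there and feel its weight: a square of 340 g or more goes into the folded-plate rack, a lighter one into the round-rod rack. Lower it upright into a free lane in front of the hold-down lip, slide it gently home under the lip until you feel its edge press lightly against the end stop, let go, and leave the other things on the counter where they are.

Things in the scene. Friction and masses are not known exactly. Their poses are not given: they have to be found in the camera images.
- square1: one of the two tiles to sort, standing on edge in a groove of the infeed block: 100 mm long (its x), 20 mm thick (y), 100 mm high (z), pale fired body, cobalt glaze on one face. Origin: centre of its underside. Its edge chips above 12 N on an end stop or 30 N on a rack. Mass unknown, anywhere from 170 to 510 g, independent of the other's; one within 25 g of 340 g may go in either rack.
- square2: the other tile to sort, of the same shape, size and look as square1, standing in the other groove; its mass is unknown in the same way. Rack and stop are rigid: touch down and meet the stop slowly, at about 10 mm/s, or the force overshoots. Origin: centre of its underside, axes as for square1.
- infeed: white plastic block fixed to the counter, 120 (x) by 130 (y) by 33 mm high, two grooves along its x at y = +32 and -32 mm, each 26 mm wide, open-ended, groove floor 8 mm above the counter. Origin: centre of its underside. Just clear: the square's underside some 2 to 45 mm above the groove floor, still over the groove.
- plate_rack: rack for heavy squares, folded stainless plate, fixed, 150 (x) by 112 mm (y). Two lanes along its x at y = +32 and -32 mm, floor 8 mm above the counter, each between flat sheet guides 24 mm apart that flare out at the top, 47 mm above the counter; open at its -x end, stop at its +x end. Origin: centre of its underside. A square is home with its origin at x = +10 mm in a lane.
- plate_stop: end stop of the plate rack: solid plate 117 mm high facing the rack's -x, with a flat hold-down lip at its top that reaches 18 mm towards -x over both lanes, underside 112 mm above the counter: a square on the lane floor passes under it with 4 mm to spare. Lower squares in clear of the lip. Origin: on the stop face midway between the lanes (rack x = +60 mm), 60 mm up; axes as the rack's.
- rod_rack: rack for light squares, welded of round 6 mm stainless rods on flat bars, fixed, 150 (x) by 112 mm (y). Two lanes along its x at y = +32 and -32 mm, floor 8 mm above the counter, each between guide rods 24 mm apart, upper rods 32 mm apart, tops 43 mm above the counter; open at -x, stop at +x. Origin: centre of its underside. A square is home with its origin at x = +10 mm in a lane.
- rod_stop: end stop of the rod rack: two upright rods per lane facing the rack's -x, bent over at the top to reach 18 mm towards -x as hold-down lip, underside 112 mm, top 118 mm above the counter: a square on the lane floor passes under with 4 mm to spare. Lower squares in clear of it. Origin: on the stop plane midway between the lanes (rack x = +60 mm), 60 mm up; axes as the rack's.
- flat_square: a third glazed square, 100 x 100 x 20 mm, lying flat on the counter behind the racks; not to be moved. Origin at the centre of its underside.
- star: white eight-pointed star tile, 70 mm across, 14 mm thick, lying on the counter; not to be moved. Origin at the centre of its underside.
- spacer: grey plastic spacer block with three ribs, 50 x 30 x 25 mm; not to be moved. Origin at the centre of its underside.
- mallet: rubber mallet lying behind the racks: head 56 mm thick and 85 mm long across, wooden handle 22 mm thick reaching 245 mm from the head along its -x; not to be moved. Origin under the head.
- jar: closed glass jar, 60 mm wide, 70 mm high, at the left; not to be moved. Origin at the centre of its underside.
- tape: roll of paper tape lying flat, 90 mm wide, 24 mm high, at the right; not to be moved. Origin at the centre of its underside.
Things that resemble listed ones, but are neither listed nor needed, are in the scene too. Leave any purple look-alike of the plate_rack alone. What is shaped like the square1 but green is not meant.

How it is judged (in metres and radians):
On the way, in this order (a step that is already met when the one before it is completed fails the run):
1. a first square is held still just clear of its groove (((z of square1 in the frame of infeed between 0.01 and 0.055 m and x of square1 in the frame of infeed between -0.04 and 0.04 m and y of square1 in the frame of infeed between -0.06 and 0.06 m and linear speed of square1 below 0.02 m/s) or (z of square2 in the frame of infeed between 0.01 and 0.055 m and x of square2 in the frame of infeed between -0.04 and 0.04 m and y of square2 in the frame of infeed between -0.06 and 0.06 m and linear speed of square2 below 0.02 m/s))), for 0.3 s.
2. that square is home in a lane of a rack, its edge felt against the stop (over 1 N) (((((x of square1 in the frame of plate_rack between 0.008 and 0.013 m and y of square1 in the frame of plate_rack between -0.045 and 0.045 m and z of square1 in the frame of plate_rack between 0.005 and 0.01 m and angle between square1's own z axis and vertical below 0.08 rad) or (x of square1 in the frame of rod_rack between 0.008 and 0.013 m and y of square1 in the frame of rod_rack between -0.045 and 0.045 m and z of square1 in the frame of rod_rack between 0.005 and 0.01 m and angle between square1's own z axis and vertical below 0.08 rad)) and (contact force between square1 and plate_stop above 1 N or contact force between square1 and rod_stop above 1 N)) or (((x of square2 in the frame of plate_rack between 0.008 and 0.013 m and y of square2 in the frame of plate_rack between -0.045 and 0.045 m and z of square2 in the frame of plate_rack between 0.005 and 0.01 m and angle between square2's own z axis and vertical below 0.08 rad) or (x of square2 in the frame of rod_rack between 0.008 and 0.013 m and y of square2 in the frame of rod_rack between -0.045 and 0.045 m and z of square2 in the frame of rod_rack between 0.005 and 0.01 m and angle between square2's own z axis and vertical below 0.08 rad)) and (contact force between square2 and plate_stop above 1 N or contact force between square2 and rod_stop above 1 N)))).
3. with one square home, the other is held still just clear of its groove (((((x of square1 in the frame of plate_rack between 0.008 and 0.013 m and y of square1 in the frame of plate_rack between -0.045 and 0.045 m and z of square1 in the frame of plate_rack between 0.005 and 0.01 m and angle between square1's own z axis and vertical below 0.08 rad and linear speed of square1 below 0.01 m/s) or (x of square1 in the frame of rod_rack between 0.008 and 0.013 m and y of square1 in the frame of rod_rack between -0.045 and 0.045 m and z of square1 in the frame of rod_rack between 0.005 and 0.01 m and angle between square1's own z axis and vertical below 0.08 rad and linear speed of square1 below 0.01 m/s)) and (z of square2 in the frame of infeed between 0.01 and 0.055 m and x of square2 in the frame of infeed between -0.04 and 0.04 m and y of square2 in the frame of infeed between -0.06 and 0.06 m and linear speed of square2 below 0.02 m/s)) or (((x of square2 in the frame of plate_rack between 0.008 and 0.013 m and y of square2 in the frame of plate_rack between -0.045 and 0.045 m and z of square2 in the frame of plate_rack between 0.005 and 0.01 m and angle between square2's own z axis and vertical below 0.08 rad and linear speed of square2 below 0.01 m/s) or (x of square2 in the frame of rod_rack between 0.008 and 0.013 m and y of square2 in the frame of rod_rack between -0.045 and 0.045 m and z of square2 in the frame of rod_rack between 0.005 and 0.01 m and angle between square2's own z axis and vertical below 0.08 rad and linear speed of square2 below 0.01 m/s)) and (z of square1 in the frame of infeed between 0.01 and 0.055 m and x of square1 in the frame of infeed between -0.04 and 0.04 m and y of square1 in the frame of infeed between -0.06 and 0.06 m and linear speed of square1 below 0.02 m/s)))), for 0.3 s.
4. the other is home too, pressed against its stop (((x of square1 in the frame of plate_rack between 0.008 and 0.013 m and y of square1 in the frame of plate_rack between -0.045 and 0.045 m and z of square1 in the frame of plate_rack between 0.005 and 0.01 m and angle between square1's own z axis and vertical below 0.08 rad) or (x of square1 in the frame of rod_rack between 0.008 and 0.013 m and y of square1 in the frame of rod_rack between -0.045 and 0.045 m and z of square1 in the frame of rod_rack between 0.005 and 0.01 m and angle between square1's own z axis and vertical below 0.08 rad)) and ((x of square2 in the frame of plate_rack between 0.008 and 0.013 m and y of square2 in the frame of plate_rack between -0.045 and 0.045 m and z of square2 in the frame of plate_rack between 0.005 and 0.01 m and angle between square2's own z axis and vertical below 0.08 rad) or (x of square2 in the frame of rod_rack between 0.008 and 0.013 m and y of square2 in the frame of rod_rack between -0.045 and 0.045 m and z of square2 in the frame of rod_rack between 0.005 and 0.01 m and angle between square2's own z axis and vertical below 0.08 rad)) and ((contact force between square1 and plate_stop above 1 N or contact force between square1 and rod_stop above 1 N) or (contact force between square2 and plate_stop above 1 N or contact force between square2 and rod_stop above 1 N))).
At the end, for the whole second after the job is handed in: Each square stands upright (within 0.08 rad) and at rest on a lane floor, its edge within 2 mm of the rack's end stop, in the plate rack if it weighs 340 g or more and in the rod rack if less (within 25 g of the line either rack is right) (((x of square1 in the frame of plate_rack between 0.008 and 0.013 m and y of square1 in the frame of plate_rack between -0.045 and 0.045 m and z of square1 in the frame of plate_rack between 0.005 and 0.01 m and angle between square1's own z axis and vertical below 0.08 rad and linear speed of square1 below 0.01 m/s and contact force between square1 and plate_rack above 3.09015 N) or (x of square1 in the frame of rod_rack between 0.008 and 0.013 m and y of square1 in the frame of rod_rack between -0.045 and 0.045 m and z of square1 in the frame of rod_rack between 0.005 and 0.01 m and angle between square1's own z axis and vertical below 0.08 rad and linear speed of square1 below 0.01 m/s and contact force between square1 and rod_rack between 0.5 and 3.58065 N)) and ((x of square2 in the frame of plate_rack between 0.008 and 0.013 m and y of square2 in the frame of plate_rack between -0.045 and 0.045 m and z of square2 in the frame of plate_rack between 0.005 and 0.01 m and angle between square2's own z axis and vertical below 0.08 rad and linear speed of square2 below 0.01 m/s and contact force between square2 and plate_rack above 3.09015 N) or (x of square2 in the frame of rod_rack between 0.008 and 0.013 m and y of square2 in the frame of rod_rack between -0.045 and 0.045 m and z of square2 in the frame of rod_rack between 0.005 and 0.01 m and angle between square2's own z axis and vertical below 0.08 rad and linear speed of square2 below 0.01 m/s and contact force between square2 and rod_rack between 0.5 and 3.58065 N))); the robot touches nothing.
It fails at once if a square pressed against an end stop with more than 12 N (the edge chips) (contact force between any of square1, square2 and plate_stop above 12 N or contact force between any of square1, square2 and rod_stop above 12 N).
It fails at once if a square pressed or dropped on a rack with more than 30 N (contact force between any of square1, square2 and plate_rack above 30 N or contact force between any of square1, square2 and rod_rack above 30 N).
It fails at once if another thing on the counter moved by more than 15 mm (distance of any of flat_square, star, spacer, mallet, jar, tape from where it was at the start of the episode above 0.015 m).
It also fails if it takes over 72 s, if anything falls off the work surface, if the arm or the gripper's body presses on something with over 40 N, if the wrist force passes 120 N, or if a joint passes its speed limit or range.

### The arm

A 6-joint arm with a two-finger parallel gripper is mounted at the origin on the work surface. World frame = base frame: x ahead of the robot, y to its left, z up, the work surface at z = 0. Lengths are in m, angles in degrees, forces in N, time in s.
With the tool pointing down it reaches from about 0.35 to 0.875 m from the base axis. Payload 4.2 kg.
Tool frame: the origin (TCP) lies midway between the tips of the shut fingers; the grasp point (between the pads) lies 19 mm behind it (r.pinch_z is the distance from the TCP to the grasp point, in m); z points along the fingers, y is the line along which they close (so a half turn about z gives the same grasp; the last joint's range is limited). The gripper opens to 87 mm and grips with 3 to 60 N. Pads are 19 mm wide; open, the fingers measure 117 mm over their backs; the gripper's body (75 mm by 190 mm) begins 51 mm behind the grasp point.
Start: joints at [88.442, 22.042, 0.453, 0, -68.411, -14.817], TCP at [0.176, 0.6, 0.223] pointing down, gripper open.
Joint ranges: [-179.83, 179.83], [-69.29, 118.12], [-61.27, 80.66], [-181.25, 117.63], [-171.15, -9.14], [-177.46, 177.46]. Speed limits (degrees/s): [159.86, 159.86, 180, 180, 180, 180].

### API

Orientations are given as a 3x3 rotation matrix whose columns are the frame's x, y, z axes.
In Python, from station import r, imaging, models gives the robot as it stands. The module is installed in compiled form; this text tells all that it offers.
- The arm moves only by the tool apply_moves, never from a script. Its argument "moves" is a list of rows, each a list of 2 entries, a list of its own where there are three numbers: the shift along the tool's x, y, z in m, then the turn about the tool's z in degrees. A call has 1 to 5 rows; each row shifts and turns the commanded pose from where the row before left it, along the tool's axes as they then stand; what a row does not reach is not made up. A row lasts 1/12 s, in which the tool goes at most 41.7 mm and 7.16 degrees, less where a joint would pass 70% of its speed; a pose out of reach is approached as far as the arm can. A call is refused whole if a number of a shift passes 0.0417 or a number of a turn 7.16, either way. A call with a gripper value outside its range is refused whole. "hand" is the finger opening in m, from 0 to 0.087, set as the call begins (left out, the last holds). The fingers move at their own pace and stop on an object; the grip force is fixed at half the most. Time passes only in rows, so rows that do not move let the fingers close. It gives the time, the measured TCP pose, the force, the opening and the grip force at its end, in the units of the state.
- r.sense(): the state, without advancing time (a new reading comes with each control period).
- imaging.capture(name): name is "scene" or "top" or "wrist"; returns a dict with "frame" (420x560x3 uint8, blue, green, red), "intrinsics" (3x3 intrinsics, pixels), "eye" and "orientation" of the camera in the world. Camera axes: x right, y down, z forward; pixel columns grow to the right and rows downward; lengths in m; the calibration is good to about 2 mm. A picture is of the moment at which its call begins. There is no depth.
- r.finish_job(): hands the job in; it is judged then, once.
Trained networks look in a picture, given as the dict that the camera call returned (one of the last four; its "shot" number tells which), for a name from the list of things; names that differ only in an ending like _2 or _b are one class to them, and where a whole thing is asked for, a point or a joint stands for the part that bears it (a point fixed in the world has none). Each returns a list of dicts, best first, with "confidence" (0 to 1); they miss things now and then, are a little off and sometimes report something else, mostly with a low value. They report only what shows in the picture. A call takes as long as a camera call. They do not tell look-alikes from the thing itself.
- models.cut_out(picture, target): "region" (420x560 bool, what is visible of it) and "extent" ([left, top, width, height] as shares, 0 to 1, of the picture: columns of its width, rows of its height, round what is visible of it).
- models.place_of(picture, target): "at" ([column, row] as shares, 0 to 1, of the picture: columns of its width, rows of its height: a listed point, or the origin of a listed thing).
The state is a dict: "time_s": time; "joints": joint angles; "joint_velocities": joint speeds; "effort": joint torques, N m; "tcp_pos": TCP position; "ee_rot": TCP orientation; "wrist_force": force on the tool from outside, world axes, zero at the start; "moment": the same for the moment, N m; "gripper_width": opening from 0.0 (shut) to 1.0 (fully open); "gripper_force": force on a finger pad.
Only numpy, scipy, OpenCV 4.12 (cv2) and the standard library are available. Lean on these libraries where they do the work, as an engineer would, in place of code of your own. Each camera call takes 0.05 s, during which the arm holds its last target. There are 200 camera calls.

## Working session

There is one attempt and no reset: what is moved stays moved. The work goes in short steps, Python scripts to look and compute and a tool call to move; the robot and the scene stay as the last step left them, time stands still between calls to the robot, and variables do not carry over. Pictures are saved under pics/ and viewed, at most 10 in all, crops included, and the job is handed in when it is done.

Besides the shell and the picture viewer there is one more tool, called after "Request:" in YAML: its name, and indented under it one key for each argument. apply_moves: Moves the arm, as the interface text tells. Its arguments: {"type":"object","properties":{"moves":{"type":"array"},"hand":{"type":"number"}},"required":["moves"]}

```bash
mkdir -p pics; cat > h.py <<'E'
import numpy as np, cv2
from station import r, imaging, models
def ray(p,uv):
    d=p["orientation"]@np.linalg.inv(p["intrinsics"])@np.array([uv[0],uv[1],1.]); return np.array(p["eye"]),d
def onz(p,uv,z):
    e,d=ray(p,uv); return e+d*(z-e[2])/d[2]
def proj(p,X):
    c=np.array(p["orientation"]).T@(np.array(X)-np.array(p["eye"])); q=np.array(p["intrinsics"])@c; return q[:2]/q[2]
E
python3 - <<'E'
from h import *
s=r.sense(); print({k:np.round(v,3).tolist() for k,v in s.items()}, r.pinch_z)
names="square1 infeed plate_rack rod_rack plate_stop rod_stop flat_square star spacer mallet jar tape".split()
for c in ("top","scene"):
    p=imaging.capture(c); cv2.imwrite(f"pics/{c}0.png",p["frame"]); print(c,np.round(p["eye"],3),np.round(p["orientation"],3).tolist(),p["intrinsics"][0])
    for n in names:
        for d in models.place_of(p,n)[:4]:
            uv=np.array(d["at"])*[560,420]; z=.06 if 'stop' in n else (.008 if 'square1'==n else 0)
            print(n,round(d["confidence"],2),uv.round(),onz(p,uv,z)[:2].round(3))
E
```

```text
{'time_s': 0.0, 'joints': [88.44, 22.092, 0.38, -0.029, -68.41, -14.817], 'joint_velocities': [0.003, 0.064, 0.059, 0.137, -0.032, -0.078], 'effort': [0.0, -39.067, 18.74, 4.22, 0.011, -0.0], 'tcp_pos': [0.176, 0.599, 0.221], 'ee_rot': [[0.959, -0.282, -0.001], [-0.282, -0.959, -0.002], [0.0, 0.002, -1.0]], 'wrist_force': [0.821, -0.185, 0.388], 'moment': [-0.005, -0.002, -0.033], 'gripper_force': 0.0, 'gripper_width': 1.003} 0.0187
top [ 0.358 -0.025  1.211] [[0.026, -0.993, 0.113], [-1.0, -0.024, 0.013], [-0.01, -0.114, -0.993]] [417.78808967   0.         281.24016458]
square1 0.88 [391. 251.] [ 0.392 -0.327]
square1 0.86 [370. 198.] [ 0.545 -0.268]
square1 0.62 [380. 191.] [ 0.567 -0.295]
square1 0.59 [393. 194.] [ 0.559 -0.333]
infeed 0.7 [377. 193.] [ 0.561 -0.288]
infeed 0.24 [393. 194.] [ 0.56  -0.337]
plate_rack 0.95 [329. 282.] [ 0.299 -0.151]
plate_rack 0.77 [278. 214.] [ 0.491 -0.002]
rod_rack 0.8 [183. 204.] [0.514 0.278]
plate_stop 0.95 [335. 263.] [ 0.356 -0.161]
plate_stop 0.8 [276. 187.] [0.562 0.006]
plate_stop 0.21 [348. 142.] [ 0.694 -0.195]
rod_stop 0.64 [189. 181
[... 415 characters left out ...]
[ 0.569 -0.323]
square1 0.95 [218. 298.] [ 0.549 -0.267]
square1 0.61 [211. 308.] [ 0.556 -0.295]
square1 0.59 [152. 285.] [ 0.412 -0.338]
infeed 0.73 [209. 309.] [ 0.55  -0.297]
plate_rack 0.67 [275. 223.] [ 0.497 -0.01 ]
plate_rack 0.59 [181. 218.] [ 0.305 -0.15 ]
rod_rack 0.68 [343. 171.] [0.517 0.259]
plate_stop 0.84 [192. 212.] [ 0.356 -0.154]
plate_stop 0.75 [299. 212.] [0.552 0.013]
rod_stop 0.6 [363. 166.] [0.578 0.252]
flat_square 0.85 [381. 226.] [0.704 0.157]
star 0.88 [318. 193.] [0.515 0.146]
spacer 0.85 [262. 269.] [ 0.567 -0.14 ]
mallet 0.61 [290. 323.] [ 0.707 -0.208]
jar 0.68 [377. 141.] [0.517 0.432]
jar 0.34 [137. 349.] [ 0.506 -0.46 ]
tape 0.65 [137. 348.] [ 0.504 -0.459]
```

```bash
python3 - <<'E'
import cv2
a=cv2.imread("pics/top0.png")[100:330,90:490]; cv2.imwrite("pics/t0c.png",cv2.resize(a,(800,460),interpolation=cv2.INTER_CUBIC))
a=cv2.imread("pics/scene0.png")[100:380,80:460]; cv2.imwrite("pics/s0c.png",cv2.resize(a,(800,590),interpolation=cv2.INTER_CUBIC))
E
```

```text
(no output)
```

View pics/t0c.png

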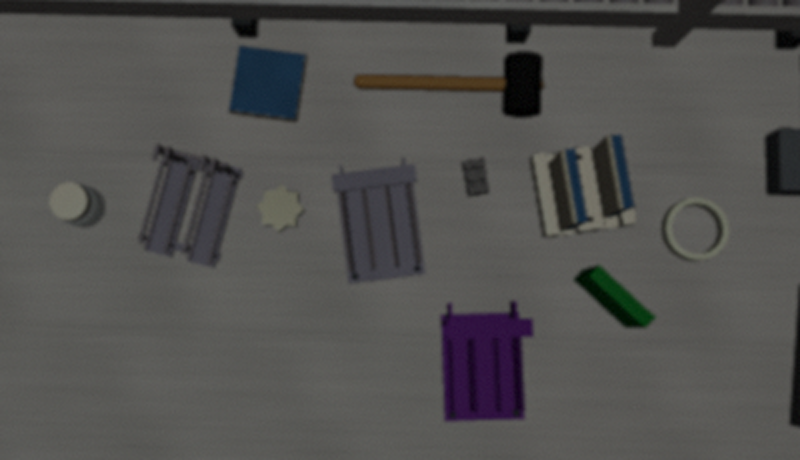

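View pics/s0c.png

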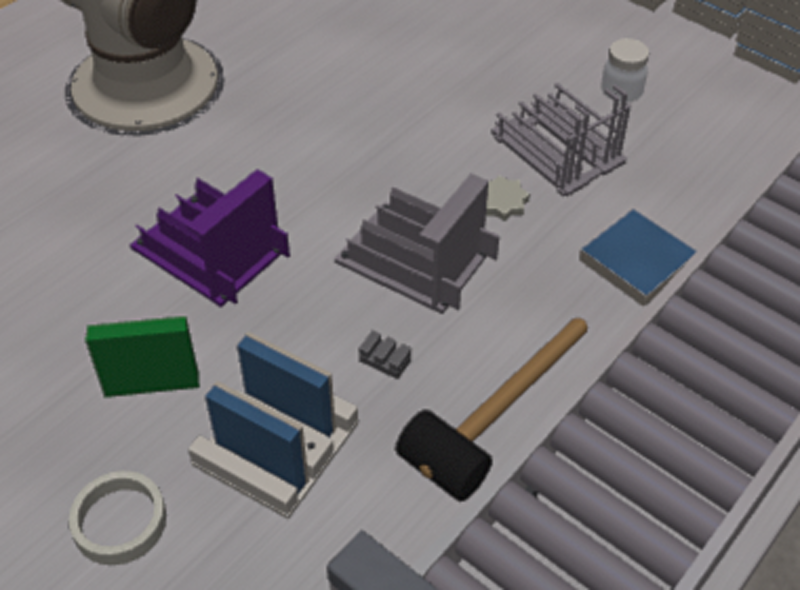

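The top view shows infeed at about (565,185) in the crop, the plate rack at about (380,225), the rod rack at about (190,205), and the purple rack and green block at the bottom right. I'll fly towards the infeed, taking wrist pictures over the racks on the way.

Request:
apply_moves:
  moves:
    - [[0.034, 0.018, -0.01], 0]
    - [[0.034, 0.018, -0.01], 0]
    - [[0.034, 0.018, -0.01], 0]
    - [[0.034, 0.018, -0.01], 0]
    - [[0.034, 0.018, -0.01], 0]

```text
time_s: 1.72
tcp_pos: [0.3148, 0.464, 0.2732]
ee_rot: [[0.96, -0.281, 0.0], [-0.281, -0.96, 0.0], [0.0, -0.0, -1.0]]
wrist_force: [1.3, -0.1, -0.5]
gripper_width: 0.998
gripper_force: 0.0
```

Request:
apply_moves:
  moves:
    - [[0.034, 0.018, -0.01], 0]
    - [[0.034, 0.018, -0.01], 0]
    - [[0.034, 0.018, -0.01], 0]
    - [[0.034, 0.018, -0.01], 0]
    - [[0.034, 0.018, -0.01], 0]

```text
time_s: 2.13
tcp_pos: [0.4526, 0.3295, 0.3234]
ee_rot: [[0.96, -0.282, 0.0], [-0.282, -0.96, 0.001], [0.0, -0.001, -1.0]]
wrist_force: [0.4, 0.4, -0.1]
gripper_width: 1.002
gripper_force: 0.0
```

Request:
apply_moves:
  moves:
    - [[0.02, 0.01, -0.01], 0]
    - [[0, 0, 0], 0]

```text
time_s: 2.3
tcp_pos: [0.4712, 0.3134, 0.3349]
ee_rot: [[0.958, -0.287, 0.004], [-0.287, -0.958, 0.002], [0.003, -0.003, -1.0]]
wrist_force: [0.4, 1.0, 1.2]
gripper_width: 0.999
gripper_force: 0.0
```

```bash
python3 - <<'E'
from h import *
import pickle
p=imaging.capture("wrist"); cv2.imwrite("pics/w1.png",p["frame"]); pickle.dump(p,open("w1.pkl","wb"))
s=r.sense(); print(s["tcp_pos"],s["time_s"],np.round(p["eye"],3),np.round(p["orientation"],3).tolist(),p["intrinsics"][0])
for n in ("rod_rack","rod_stop"):
    for d in models.place_of(p,n): 
        uv=np.array(d["at"])*[560,420]; print(n,d["confidence"],uv,onz(p,uv,.06 if 'stop' in n else 0))
E
```

```text
[0.46963633 0.31457788 0.3336271 ] 2.35 [0.536 0.294 0.497] [[-0.286, -0.928, -0.239], [-0.958, 0.277, 0.073], [-0.002, 0.25, -0.968]] [363.62587564   0.         279.27461526]
rod_rack 0.57 [302.512 133.308] [ 5.09761293e-01  2.70695123e-01 -5.55111512e-17]
rod_stop 0.98 [304.416  73.794] [0.57551569 0.25368656 0.06      ]
```

View pics/w1.png

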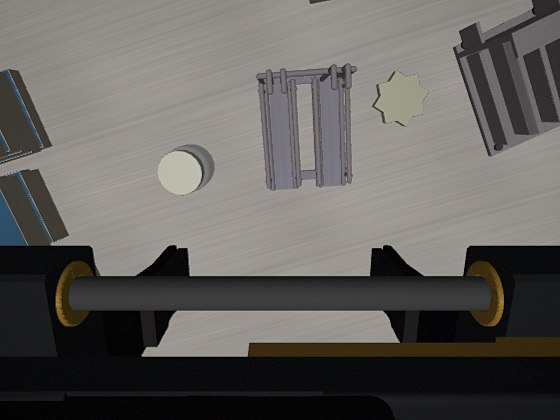

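Request:
apply_moves:
  moves:
    - [[0.008, 0.036, 0], 0]
    - [[0.008, 0.036, 0], 0]
    - [[0.008, 0.036, 0], 0]
    - [[0.008, 0.036, 0], 0]
    - [[0.008, 0.036, 0], 0]

```text
time_s: 2.87
tcp_pos: [0.4543, 0.1315, 0.332]
ee_rot: [[0.96, -0.279, -0.001], [-0.279, -0.96, -0.0], [-0.001, 0.001, -1.0]]
wrist_force: [0.6, -0.1, 0.1]
gripper_width: 0.995
gripper_force: 0.0
```

Request:
apply_moves:
  moves:
    - [[0.008, 0.036, 0], 0]
    - [[0.008, 0.036, 0], 0]
    - [[0.008, 0.036, 0], 0]
    - [[0, 0, 0], 0]
    - [[0, 0, 0], 0]

```text
time_s: 3.28
tcp_pos: [0.4475, 0.021, 0.3323]
ee_rot: [[0.959, -0.283, -0.0], [-0.283, -0.959, 0.0], [-0.0, -0.0, -1.0]]
wrist_force: [0.2, -0.2, -0.0]
gripper_width: 1.0
gripper_force: 0.0
```

```bash
python3 - <<'E'
from h import *
import pickle
p=imaging.capture("wrist"); cv2.imwrite("pics/w2.png",p["frame"]); pickle.dump(p,open("w2.pkl","wb"))
for n in ("plate_rack","plate_stop"):
    for d in models.place_of(p,n): 
        uv=np.array(d["at"])*[560,420]; print(n,d["confidence"],uv,onz(p,uv,.06 if 'stop' in n else 0))
E
```

```text
plate_rack 0.88 [291.088 127.89 ] [ 0.4958984  -0.00936517  0.        ]
plate_rack 0.79 [430.192 234.318] [ 0.29743983 -0.15916436  0.        ]
plate_stop 0.73 [268.912  85.512] [0.54987541 0.00330333 0.06      ]
plate_stop 0.58 [435.176 203.196] [ 0.36142967 -0.15269305  0.06      ]
```

Request:
apply_moves:
  moves:
    - [[0.016, 0.033, 0], 0]
    - [[0.016, 0.033, 0], 0]
    - [[0.016, 0.033, 0], 0]
    - [[0.016, 0.033, 0], 0]
    - [[0.016, 0.033, 0], 0]

```text
time_s: 3.85
tcp_pos: [0.4793, -0.1593, 0.3323]
ee_rot: [[0.96, -0.279, -0.0], [-0.279, -0.96, 0.0], [-0.0, -0.0, -1.0]]
wrist_force: [1.3, 0.4, -0.2]
gripper_width: 1.001
gripper_force: 0.0
```

Request:
apply_moves:
  moves:
    - [[0.016, 0.033, 0], 0]
    - [[0.016, 0.033, 0], 0]
    - [[0.016, 0.033, 0], 0]
    - [[0, 0, 0], 0]
    - [[0, 0, 0], 0]

```text
time_s: 4.27
tcp_pos: [0.4974, -0.2681, 0.3309]
ee_rot: [[0.959, -0.283, -0.003], [-0.283, -0.959, 0.001], [-0.003, -0.0, -1.0]]
wrist_force: [1.1, 0.2, -0.5]
gripper_width: 1.003
gripper_force: 0.0
```

```bash
python3 - <<'E'
from h import *
import pickle
p=imaging.capture("wrist"); cv2.imwrite("pics/w3.png",p["frame"]); pickle.dump(p,open("w3.pkl","wb"))
s=r.sense(); print(s["tcp_pos"],s["time_s"],s["joints"],np.round(s["ee_rot"],3).tolist())
for n in ("infeed","square1"):
    for d in models.place_of(p,n): 
        uv=np.array(d["at"])*[560,420]; print(n,d["confidence"],uv,onz(p,uv,.008 if 's' in n else 0))
a=cv2.imread("pics/w2.png")[:250,100:500];b=p["frame"][:250,100:500]
cv2.imwrite("pics/w23.png",np.vstack([cv2.resize(x,(480,300),interpolation=cv2.INTER_CUBIC) for x in(a,b)]))
E
```

```text
[ 0.49728923 -0.26713298  0.33150737] 4.3167 [-1.18128653e+01  1.29500128e+01  2.97039663e+00 -2.41920711e-02
 -8.01245444e+01  8.54863712e+01] [[0.96, -0.281, -0.002], [-0.281, -0.96, 0.001], [-0.002, -0.0, -1.0]]
infeed 0.88 [284.984 120.918] [ 0.55605054 -0.29291514  0.        ]
infeed 0.46 [  0.28  236.712] [0.51702072 0.14085648 0.        ]
infeed 0.25 [176.904 143.304] [ 5.68966607e-01 -1.46568229e-01 -5.55111512e-17]
square1 0.9 [270.984 135.492] [ 0.54361192 -0.27014374  0.008     ]
square1 0.65 [342.608 226.506] [ 0.39658512 -0.33010436  0.008     ]
square1 0.63 [308.504 105.588] [ 0.56591864 -0.32696905  0.008     ]
```

View pics/w23.png

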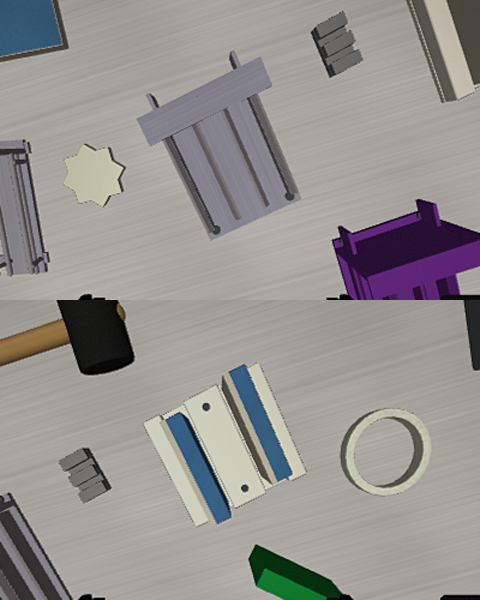

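```bash
cat > fit.py <<'E'
from h import *
import pickle
from scipy.optimize import minimize
def rect(x0,x1,y0,y1,z): 
    c=[(x0,y0,z),(x1,y0,z),(x1,y1,z),(x0,y1,z)]; return [(c[i],c[(i+1)%4]) for i in range(4)]
M={}
M["infeed"]=rect(-.06,.06,-.065,.065,.033)+rect(-.06,.06,-.065,.065,0)+[((-.06,s*.032+t*.013,.033),(.06,s*.032+t*.013,.033)) for s in(1,-1) for t in(1,-1)]
M["plate_rack"]=[((-.075,-.056,0),(-.075,.056,0))]+[((-.075,s*.056,0),(.04,s*.056,0)) for s in(1,-1)]+[((.042,-.056,.117),(.042,.056,.117)),((.042,-.056,.112),(.042,.056,.112))]+[((.042,s*.056,.117),(.06,s*.056,.117)) for s in(1,-1)]
M["rod_rack"]=[((-.075,s*.032+t*.019,.043),(.055,s*.032+t*.019,.043)) for s in(1,-1) for t in(1,-1)]+[((.06,s*.032+t*.008,.01),(.06,s*.032+t*.008,.11)) for s in(1,-1) for t in(1,-1)][:0]
def tile(m=None): return rect(-.05,.05,-.01,.01,.108)+[((a,b,.04),(a,b,.108)) for a in(-.05,.05) for b in(-.01,.01)]
M["square"]=tile()
def world(P,q):
    P=np.asarray(P,float);c,s=np.cos(q[2]),np.sin(q[2]); return np.stack([q[0]+c*P[:,0]-s*P[:,1],q[1]+s*P[:,0]+c*P[:,1],P[:,2]],1)
def pts(n): return np.concatenate([np.linspace(a,b,40) for a,b in M[n]])
def projm(p,X):
    c=(X-np.array(p["eye"]))@np.array(p["orientation"]); q=c@np.array(p["intrinsics"]).T; return q[:,:2]/q[:,2:]
def fit(n,views,q0):
    P=pts(n); D=[]
    for p in views:
        e=cv2.Canny(cv2.GaussianBlur(p["frame"],(3,3),0),25,70); D.append(np.minimum(cv2.distanceTransform(255-e,cv2.DIST_L2,5),8).astype(np.float32))
    def cost(v):
        q=np.array(q0)+v/[1000,1000,180/np.pi]; k=0
        for p,d in zip(views,D):
            uv=projm(p,world(P,q)).astype(np.float32); k+=np.minimum(cv2.remap(d,uv[:,:1],uv[:,1:],cv2.INTER_LINEAR,borderValue=8),5).mean()
        return k/len(views)
    best=min((minimize(cost,np.array([a,b,c],float),method="Nelder-Mead",options=dict(initial_simplex=np.array([[a,b,c],[a+4,b,c],[a,b+4,c],[a,b,c+3]],float))) for a in(-6,0,6) for b in(-6,0,6) for c in(-5,0,5)),key=lambda o:o.fun)
    return np.array(q0)+best.x/[1000,1000,180/np.pi],best.fun
def draw(im,p,n,q,col=(0,0,255),k=2):
    uv=projm(p,world(pts(n),q))
    for u,v in uv: cv2.circle(im,(int(u*k),int(v*k)),0,col,-1)
E
python3 - <<'E'
from fit import *
sc=imaging.capture("scene"); pickle.dump(sc,open("sc.pkl","wb"))
w=[pickle.load(open(f"w{i}.pkl","rb")) for i in(1,2,3)]
for a,b in (((275.8,200),(350,164.2)),): 
    A,B=onz(w[1],a,0),onz(w[1],b,0); print("plate near",A,B,np.degrees(np.arctan2(*(A-B)[1::-1]))-90)
A,B=onz(w[2],(200/1.2+100,227/1.2),0),onz(w[2],(305/1.2+100,173/1.2),0);print("infeed near",A,B,np.degrees(np.arctan2(*(A-B)[1::-1]))-90)
A,B=onz(w[0],(272,188),.0),onz(w[0],(350,183),.0);print("rod near",A,B,np.degrees(np.arctan2(*(A-B)[1::-1]))-90)
R={}
for n,wi,q0 in (("infeed",2,(.554,-.294,.17)),("plate_rack",1,(.496,-.008,.12)),("rod_rack",0,(.511,.27,-.25)),("square",2,(.544,-.268,.17)),("square",2,(.566,-.327,.17))):
    for V in ([w[wi]],[sc],[w[wi],sc]):
        q,f=fit(n,V,q0); print(n,q[:2].round(4),np.degrees(q[2]).round(2),round(f,2))
    R.setdefault(n,[]).append(q)
pickle.dump(R,open("R.pkl","wb"))
im=cv2.resize(sc["frame"],None,fx=2,fy=2,interpolation=cv2.INTER_CUBIC)
for n in R:
    for q in R[n]: draw(im,sc,n,q)
cv2.imwrite("pics/ov1.png",cv2.resize(im[240:760,220:900],(784,600)))
ws=[]
for wi,ns,c in((0,["rod_rack"],(200,40)),(1,["plate_rack"],(200,30)),(2,["infeed","square"],(200,40))):
    im=cv2.resize(w[wi]["frame"],None,fx=2,fy=2,interpolation=cv2.INTER_CUBIC)
    for n in ns:
        for q in R[n]: draw(im,w[wi],n,q)
    ws.append(im[2*c[1]:2*c[1]+360,2*c[0]+20:2*c[0]+280+10])
cv2.imwrite("pics/ov2.png",np.hstack(ws))
E
```

```text
plate near [0.40793086 0.03793214 0.        ] [ 0.42710903 -0.07288348  0.        ] 9.8185694221944
infeed near [ 0.4756444  -0.24331792  0.        ] [ 5.01066985e-01 -3.73149751e-01 -5.55111512e-17] 11.07900373547487
rod near [0.45049433 0.33135935 0.        ] [0.42635438 0.22601556 0.        ] -12.906720249395562
infeed [ 0.5518 -0.2973] 9.8 1.36
infeed [ 0.5563 -0.2963] 10.18 1.56
infeed [ 0.5547 -0.2967] 10.0 1.49
plate_rack [ 0.4914 -0.0059] 9.02 0.51
plate_rack [ 0.4944 -0.0071] 8.83 0.49
plate_rack [ 0.4918 -0.006 ] 9.08 0.63
rod_rack [0.5235 0.2621] -12.65 0.54
rod_rack [0.5258 0.2639] -12.95 0.41
rod_rack [0.5254 0.2635] -12.78 0.54
square [ 0.5435 -0.2639] 10.11 0.67
square [ 0.5478 -0.2668] 7.92 1.24
square [ 0.5475 -0.2669] 6.82 1.05
square [ 0.5642 -0.3254] 9.86 1.05
square [ 0.5754 -0.3259] 17.31 1.09
square [ 0.5647 -0.3254] 9.85 1.22
```

View pics/ov2.png

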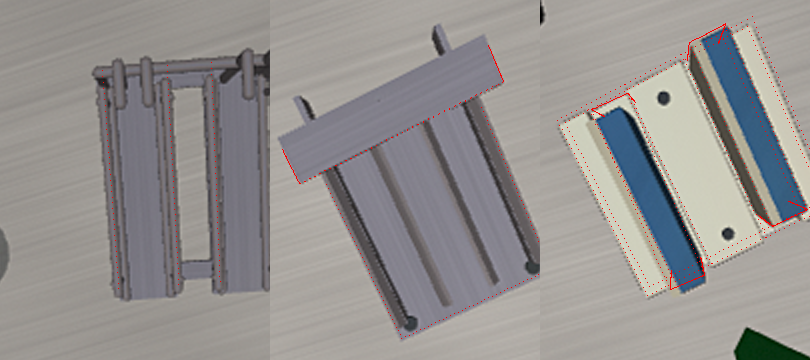

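```bash
python3 - <<'E'
from fit import *
w=pickle.load(open("w3.pkl","rb")); h=cv2.cvtColor(w["frame"],cv2.COLOR_BGR2HSV)
m=cv2.inRange(h,(95,80,40),(125,255,255)); k,l,st,ce=cv2.connectedComponentsWithStats(m)
for i in range(1,k):
    if st[i,4]>300:
        pt=np.argwhere(l==i)[:,::-1].astype(np.float32); b=cv2.boxPoints(cv2.minAreaRect(pt)); W=np.array([onz(w,x,.108)[:2] for x in b]); print(st[i],W.round(4).tolist(),W.mean(0).round(4))
        e=max(((W[j]-W[j-1]) for j in range(4)),key=np.linalg.norm); print("yaw",np.degrees(np.arctan(e[1]/e[0])).round(2))
R=pickle.load(open("R.pkl","rb"))
s=r.sense(); print(s["tcp_pos"],np.degrees(np.arctan2(s["ee_rot"][1][0],s["ee_rot"][0][0])),s["time_s"],s["wrist_force"])
E
```

```text
[ 291   54   52   97 1396] [[0.6126, -0.3129], [0.6141, -0.3266], [0.517, -0.344], [0.515, -0.3294]] [ 0.5647 -0.3282]
yaw 9.64
[ 238   94   54   92 1427] [[0.5915, -0.2515], [0.5939, -0.2671], [0.4972, -0.2849], [0.4942, -0.2685]] [ 0.5442 -0.268 ]
yaw 9.89
[ 0.49702518 -0.26628263  0.33270616] -16.223889494765697 4.4667 [-1.09374318  0.01575627  0.13473155]
```

Request:
apply_moves:
  hand: 0.05
  moves:
    - [[0.0223, -0.007, 0.03], 0]
    - [[0.0223, -0.007, 0.03], 0]
    - [[0, 0, 0.03], -6.5]
    - [[0, 0, 0.03], -6.5]
    - [[0, 0, 0.02], -6.5]

```text
time_s: 4.88
tcp_pos: [0.5426, -0.2647, 0.1896]
ee_rot: [[0.998, 0.062, -0.003], [0.062, -0.998, 0.002], [-0.003, -0.002, -1.0]]
wrist_force: [0.2, -0.4, -0.1]
gripper_width: 0.708
gripper_force: 0.0
```

Request:
apply_moves:
  moves:
    - [[0, 0, 0.01], -6.5]
    - [[0, 0, 0.005], 0]
    - [[0, 0, 0], 0]
    - [[0, 0, 0], 0]

```text
time_s: 5.22
tcp_pos: [0.5441, -0.2665, 0.1787]
ee_rot: [[0.986, 0.166, 0.002], [0.166, -0.986, -0.001], [0.002, 0.001, -1.0]]
wrist_force: [1.3, -0.7, -0.3]
gripper_width: 0.579
gripper_force: 0.0
```

```bash
cat >> h.py <<'E'
def base(n=20):
    S=[]
    for i in range(n): imaging.capture("wrist"); s=r.sense(); S.append(np.r_[s["wrist_force"],s["effort"],s["moment"],s["tcp_pos"]])
    S=np.array(S); print("t",s["time_s"],"F",S[:,:3].mean(0).round(3),"sd",S[:,:3].std(0).round(2),"eff",S[:,3:9].mean(0).round(3),S[:,3:9].std(0).round(3),"tcp",S[:,12:].mean(0).round(4)); return S
E
python3 - <<'E'
from fit import *
S=base(20)
s=r.sense(); print(np.degrees(np.arctan2(s["ee_rot"][1][0],s["ee_rot"][0][0])),s["gripper_width"])
p=imaging.capture("wrist"); im=cv2.resize(p["frame"],None,fx=1.4,fy=1.4); cv2.imwrite("pics/w4.png",im[:560])
E
```

```text
t 6.2167 F [-0.022  0.074 -0.045] sd [0.47 0.65 0.48] eff [ 2.8000e-02 -3.8090e+01  1.7799e+01  3.8710e+00  5.9000e-02 -3.0000e-03] [0.035 0.206 0.089 0.017 0.003 0.003] tcp [ 0.5435 -0.267   0.178 ]
9.624768336941852 0.5768825828336724
```

View pics/w4.png

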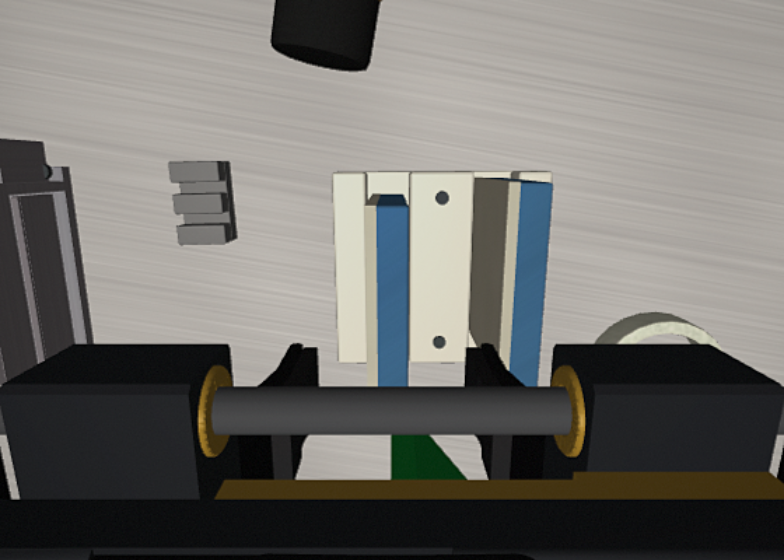

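Request:
apply_moves:
  moves:
    - [[0, -0.002, 0.03], 0]
    - [[0, 0, 0.03], 0]
    - [[0, 0, 0.025], 0]
    - [[0, 0, 0.015], 0]
    - [[0, 0, 0.01], 0]

```text
time_s: 6.68
tcp_pos: [0.5418, -0.2647, 0.0652]
ee_rot: [[0.986, 0.167, -0.004], [0.167, -0.986, 0.001], [-0.003, -0.001, -1.0]]
wrist_force: [1.0, -0.0, 0.3]
gripper_width: 0.576
gripper_force: 0.0
```

Request:
apply_moves:
  hand: 0
  moves:
    - [[0, 0, 0], 0]
    - [[0, 0, 0], 0]
    - [[0, 0, 0], 0]
    - [[0, 0, 0], 0]
    - [[0, 0, 0], 0]

```text
time_s: 7.1
tcp_pos: [0.5438, -0.2652, 0.0689]
ee_rot: [[0.986, 0.167, 0.002], [0.167, -0.986, -0.001], [0.002, 0.001, -1.0]]
wrist_force: [-0.6, 0.5, 0.4]
gripper_width: 0.281
gripper_force: 0.0
```

Request:
apply_moves:
  moves:
    - [[0, 0, 0], 0]
    - [[0, 0, 0], 0]
    - [[0, 0, 0], 0]

```text
time_s: 7.35
tcp_pos: [0.5436, -0.2652, 0.0687]
ee_rot: [[0.986, 0.168, 0.002], [0.168, -0.986, -0.001], [0.002, 0.001, -1.0]]
wrist_force: [-1.2, 0.7, 4.8]
gripper_width: 0.229
gripper_force: 30.0
```

Request:
apply_moves:
  moves:
    - [[0, 0, -0.005], 0]
    - [[0, 0, -0.008], 0]
    - [[0, 0, -0.008], 0]
    - [[0, 0, 0], 0]
    - [[0, 0, 0], 0]

```text
time_s: 7.77
tcp_pos: [0.5433, -0.2651, 0.0892]
ee_rot: [[0.986, 0.167, 0.001], [0.167, -0.986, -0.0], [0.001, 0.0, -1.0]]
wrist_force: [-0.2, 0.4, -1.9]
gripper_width: 0.225
gripper_force: 30.0
```

Request:
apply_moves:
  moves:
    - [[0, 0, 0], 0]
    - [[0, 0, 0], 0]

```text
time_s: 7.93
tcp_pos: [0.5426, -0.2649, 0.0881]
ee_rot: [[0.986, 0.167, -0.001], [0.167, -0.986, 0.0], [-0.001, -0.001, -1.0]]
wrist_force: [-0.0, -0.0, -1.6]
gripper_width: 0.227
gripper_force: 30.0
```

```bash
python3 - <<'E'
from h import *
S=base(24); print("mass g",-S[:,2].mean()/9.81*1000)
E
```

```text
t 9.1333 F [-0.087  0.053 -2.272] sd [0.46 0.55 0.41] eff [ -0.    -41.572  16.347   3.671   0.06    0.   ] [0.001 0.041 0.011 0.002 0.001 0.   ] tcp [ 0.5429 -0.265   0.0884]
mass g 231.62571343202316
```

Request:
apply_moves:
  moves:
    - [[0, 0, -0.02], 0]
    - [[0, 0, -0.035], 0]
    - [[0, 0, -0.035], 0]
    - [[0, 0, -0.025], 0]
    - [[0.001, -0.015, -0.007], 0]

```text
time_s: 9.55
tcp_pos: [0.5442, -0.2526, 0.2163]
ee_rot: [[0.986, 0.166, 0.01], [0.166, -0.986, -0.004], [0.009, 0.006, -1.0]]
wrist_force: [0.6, -0.7, -1.9]
gripper_width: 0.228
gripper_force: 30.0
```

Request:
apply_moves:
  moves:
    - [[0.002, -0.03, 0], 0]
    - [[0.003, -0.039, 0], 0]
    - [[0.003, -0.039, 0], 0]
    - [[0.003, -0.039, 0], 0]
    - [[0.003, -0.039, 0], 0]

```text
time_s: 9.97
tcp_pos: [0.5235, -0.0628, 0.2107]
ee_rot: [[0.986, 0.167, 0.0], [0.167, -0.986, 0.0], [0.0, -0.0, -1.0]]
wrist_force: [0.3, 0.3, -1.7]
gripper_width: 0.222
gripper_force: 30.0
```

Request:
apply_moves:
  moves:
    - [[0.003, -0.039, 0], 0]
    - [[0.003, -0.039, 0], 0]
    - [[0.003, -0.039, 0], 0]
    - [[0.003, -0.039, 0], 0]
    - [[0.003, -0.039, 0], 0]

```text
time_s: 10.38
tcp_pos: [0.5057, 0.1322, 0.2109]
ee_rot: [[0.986, 0.167, 0.0], [0.167, -0.986, 0.0], [0.001, -0.0, -1.0]]
wrist_force: [0.2, 0.1, -2.1]
gripper_width: 0.227
gripper_force: 30.0
```

Request:
apply_moves:
  moves:
    - [[0.003, -0.039, 0], 0]
    - [[0.003, -0.03, 0], 0]
    - [[0.002, -0.02, 0], 0]
    - [[0.002, -0.01, 0], 5.6]
    - [[0, 0, 0], 5.6]

```text
time_s: 10.8
tcp_pos: [0.4995, 0.2322, 0.2104]
ee_rot: [[1.0, -0.029, 0.0], [-0.029, -1.0, 0.001], [0.0, -0.001, -1.0]]
wrist_force: [0.3, -0.3, -1.8]
gripper_width: 0.229
gripper_force: 30.0
```

Request:
apply_moves:
  moves:
    - [[0, 0, 0], 5.6]
    - [[0, 0, 0], 5.6]
    - [[0, 0, 0], 0]
    - [[0, 0, 0], 0]
    - [[0, 0, 0], 0]

```text
time_s: 11.22
tcp_pos: [0.4996, 0.2296, 0.2106]
ee_rot: [[0.976, -0.219, -0.0], [-0.219, -0.976, 0.0], [-0.0, -0.0, -1.0]]
wrist_force: [-1.0, 0.3, -1.3]
gripper_width: 0.228
gripper_force: 30.0
```

```bash
python3 - <<'E'
from fit import *
p=imaging.capture("wrist"); pickle.dump(p,open("w5.pkl","wb"))
s=r.sense(); print(s["tcp_pos"],s["time_s"],np.degrees(np.arctan2(s["ee_rot"][1][0],s["ee_rot"][0][0])),np.round(p["eye"],3))
for n in ("rod_rack","rod_stop"):
    for d in models.place_of(p,n): 
        uv=np.array(d["at"])*[560,420]; print(n,d["confidence"],uv,onz(p,uv,.06 if 'stop' in n else 0))
q,f=fit("rod_rack",[p],(.52,.2635,-.223)); print(q,np.degrees(q[2]),f)
k=2.0; im=cv2.resize(p["frame"],None,fx=k,fy=k,interpolation=cv2.INTER_CUBIC)
cv2.imwrite("pics/w5.png",im[0:560,200:960])
E
```

```text
[0.49964685 0.2295627  0.2105955 ] 11.2667 -12.691860186877951 [0.566 0.216 0.373]
rod_rack 0.76 [239.4   186.312] [0.50791199 0.27061826 0.        ]
rod_stop 0.65 [229.208 120.204] [0.5732211  0.25630817 0.06      ]
[ 0.53206705  0.26694689 -0.21810826] -12.496682827916537 1.3879172801971436
```

View pics/w5.png

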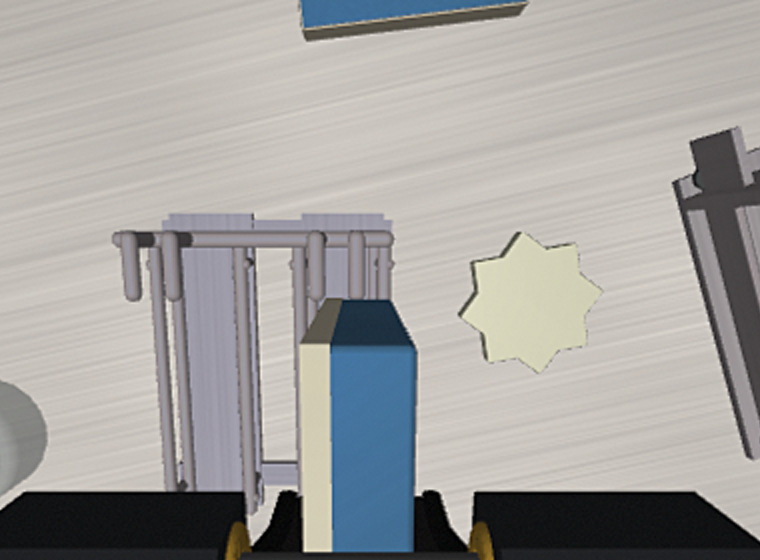

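```bash
python3 - <<'E'
from fit import *
p=pickle.load(open("w5.pkl","rb"))
f=lambda x,y,z: onz(p,((x+200)/2,y/2),z)[:2]
R,L=f(336.5,297,.115),f(151.5,298,.115); print("R",R,"L",L,np.linalg.norm(L-R))
d=(L-R)/np.linalg.norm(L-R); yaw=np.arctan2(-d[0],d[1]); print("yaw",np.degrees(yaw))
ex=np.array([d[1],-d[0]]); print("rack",(R+L)/2-.042*ex)
# lane floor bars (flat, z~.008) far corners; lower end of guide rods
for a in ((252,214),(166,214),(385,214),(302,214)): print(f(*a,.006))
# tile bottom front corners z=.15
print("tile bot front",f(328,300,.1506),f(402,300,.1506))
s=r.sense(); print(s["tcp_pos"])
E
```

```text
R [0.54734899 0.22734203] L [0.56119225 0.2905921 ] 0.06474725686370404
yaw -12.345398421512334
rack [0.51324181 0.26794686]
[0.5871832  0.26323552]
[0.59629397 0.30384688]
[0.5730888  0.20040951]
[0.5818852  0.23961958]
tile bot front [0.54957964 0.22842651] [0.54468595 0.20662549]
[0.49968387 0.2295375  0.21057338]
```

Request:
apply_moves:
  moves:
    - [[-0.008, -0.0043, 0.01], 0]
    - [[-0.008, -0.0042, 0.02], 0]
    - [[0, 0, 0.03], 0]
    - [[0, 0, 0.025], 0]
    - [[0, 0, 0.008], 0]

```text
time_s: 11.78
tcp_pos: [0.4836, 0.2399, 0.1138]
ee_rot: [[0.975, -0.221, -0.006], [-0.221, -0.975, -0.004], [-0.005, 0.005, -1.0]]
wrist_force: [0.1, -0.4, -3.2]
gripper_width: 0.229
gripper_force: 30.0
```

Request:
apply_moves:
  moves:
    - [[0, 0, 0], 0]
    - [[0, 0, 0.004], 0]
    - [[0, 0, 0.004], 0]
    - [[0, 0, 0.003], 0]
    - [[0, 0, 0.003], 0]

```text
time_s: 12.2
tcp_pos: [0.4865, 0.2418, 0.1044]
ee_rot: [[0.975, -0.221, 0.002], [-0.221, -0.975, 0.001], [0.001, -0.002, -1.0]]
wrist_force: [-0.4, 0.1, -2.9]
gripper_width: 0.228
gripper_force: 30.0
```

Request:
apply_moves:
  moves:
    - [[0, 0, 0.002], 0]
    - [[0, 0, 0.002], 0]
    - [[0, 0, 0.002], 0]
    - [[0, 0, 0.002], 0]
    - [[0, 0, 0.002], 0]

```text
time_s: 12.62
tcp_pos: [0.486, 0.2415, 0.0935]
ee_rot: [[0.975, -0.221, 0.0], [-0.221, -0.975, 0.0], [0.0, -0.0, -1.0]]
wrist_force: [-0.9, 0.5, -2.0]
gripper_width: 0.226
gripper_force: 30.0
```

Request:
apply_moves:
  moves:
    - [[0, 0, 0.002], 0]
    - [[0, 0, 0.002], 0]
    - [[0, 0, 0.001], 0]
    - [[0, 0, 0.001], 0]
    - [[0, 0, 0], 0]

```text
time_s: 13.03
tcp_pos: [0.4858, 0.2414, 0.0873]
ee_rot: [[0.975, -0.221, -0.0], [-0.221, -0.975, -0.0], [-0.0, 0.0, -1.0]]
wrist_force: [-0.1, -0.2, -1.3]
gripper_width: 0.231
gripper_force: 30.0
```

Request:
apply_moves:
  moves:
    - [[0, 0, 0.0012], 0]
    - [[0, 0, 0.0012], 0]
    - [[0, 0, 0.0012], 0]
    - [[0, 0, 0.0012], 0]
    - [[0, 0, 0.0012], 0]

```text
time_s: 13.45
tcp_pos: [0.4859, 0.2415, 0.0814]
ee_rot: [[0.975, -0.221, 0.0], [-0.221, -0.975, -0.0], [0.0, 0.0, -1.0]]
wrist_force: [-0.2, 0.3, -2.7]
gripper_width: 0.227
gripper_force: 30.0
```

Request:
apply_moves:
  moves:
    - [[0, 0, 0.0012], 0]
    - [[0, 0, 0.0012], 0]
    - [[0, 0, 0.0012], 0]
    - [[0, 0, 0.001], 0]
    - [[0, 0, 0.001], 0]

```text
time_s: 13.87
tcp_pos: [0.486, 0.2415, 0.0758]
ee_rot: [[0.975, -0.221, -0.0], [-0.221, -0.975, -0.0], [-0.0, 0.0, -1.0]]
wrist_force: [-0.0, 0.5, -3.4]
gripper_width: 0.227
gripper_force: 30.0
```

```bash
python3 -c "
from h import *
base(6)"
```

```text
t 14.1667 F [ 0.179  0.135 -2.586] sd [0.26 0.31 0.37] eff [ 5.0000e-03 -3.6624e+01  1.5021e+01  3.4480e+00  8.0000e-02  0.0000e+00] [0.01  0.18  0.088 0.026 0.01  0.   ] tcp [0.4859 0.2415 0.0759]
```

Request:
apply_moves:
  moves:
    - [[0, 0, 0.0009], 0]
    - [[0, 0, 0.0009], 0]
    - [[0, 0, 0.0009], 0]
    - [[0, 0, 0.0009], 0]
    - [[0, 0, 0.0009], 0]

```text
time_s: 14.58
tcp_pos: [0.4859, 0.2415, 0.0713]
ee_rot: [[0.975, -0.221, -0.0], [-0.221, -0.975, -0.0], [-0.0, 0.0, -1.0]]
wrist_force: [-1.0, 0.1, -2.9]
gripper_width: 0.227
gripper_force: 30.0
```

Request:
apply_moves:
  moves:
    - [[0, 0, 0.0008], 0]
    - [[0, 0, 0.0008], 0]

```text
time_s: 14.75
tcp_pos: [0.4859, 0.2415, 0.0697]
ee_rot: [[0.975, -0.221, -0.0], [-0.221, -0.975, -0.0], [-0.0, 0.0, -1.0]]
wrist_force: [-0.4, 0.4, -2.5]
gripper_width: 0.228
gripper_force: 30.0
```

Request:
apply_moves:
  moves:
    - [[0, 0, 0.0006], 0]
    - [[0, 0, 0], 0]

```text
time_s: 14.92
tcp_pos: [0.4859, 0.2414, 0.0691]
ee_rot: [[0.975, -0.221, -0.0], [-0.221, -0.975, -0.0], [-0.0, 0.0, -1.0]]
wrist_force: [-0.3, -0.2, -2.6]
gripper_width: 0.228
gripper_force: 30.0
```

Request:
apply_moves:
  moves:
    - [[0, 0, 0.0005], 0]
    - [[0, 0, 0], 0]

```text
time_s: 15.08
tcp_pos: [0.486, 0.2415, 0.0688]
ee_rot: [[0.975, -0.221, 0.0], [-0.221, -0.975, 0.0], [0.0, -0.0, -1.0]]
wrist_force: [0.7, -0.2, -1.8]
gripper_width: 0.23
gripper_force: 30.0
```

```bash
python3 -c "
from h import *
base(4)"
```

```text
t 15.2833 F [ 0.25  -0.122 -1.814] sd [0.39 0.45 0.41] eff [ 2.0000e-03 -3.6822e+01  1.4751e+01  3.3840e+00  7.6000e-02  0.0000e+00] [0.001 0.007 0.004 0.001 0.001 0.   ] tcp [0.486  0.2415 0.0688]
```

Request:
apply_moves:
  moves:
    - [[0, 0, 0.0003], 0]
    - [[0, 0, 0], 0]

```text
time_s: 15.45
tcp_pos: [0.486, 0.2415, 0.0687]
ee_rot: [[0.975, -0.221, 0.0], [-0.221, -0.975, 0.0], [0.0, -0.0, -1.0]]
wrist_force: [-1.6, -1.8, -0.9]
gripper_width: 0.23
gripper_force: 30.0
```

Request:
apply_moves:
  moves:
    - [[0, 0, 0.0003], 0]
    - [[0, 0, 0], 0]

```text
time_s: 15.62
tcp_pos: [0.4859, 0.2416, 0.0687]
ee_rot: [[0.975, -0.221, 0.0], [-0.221, -0.975, 0.0], [0.0, -0.0, -1.0]]
wrist_force: [-3.3, 0.7, 3.2]
gripper_width: 0.228
gripper_force: 30.0
```

```bash
python3 -c "
from h import *
base(5)"
```

```text
t 15.8667 F [-2.911 -0.23   4.823] sd [0.72 0.26 0.91] eff [-6.6000e-01 -3.3459e+01  1.4107e+01  3.2460e+00  7.4300e-01  2.3000e-02] [0.084 0.353 0.075 0.012 0.071 0.001] tcp [0.4859 0.2415 0.0687]
```

Request:
apply_moves:
  moves:
    - [[0, 0, -0.0004], 0]
    - [[0.001, 0, 0], 0]
    - [[0.0015, 0, 0], 0]
    - [[0.0015, 0, 0], 0]
    - [[0.0015, 0, 0], 0]

```text
time_s: 16.28
tcp_pos: [0.4914, 0.2404, 0.0687]
ee_rot: [[0.975, -0.221, 0.0], [-0.221, -0.975, 0.0], [0.0, -0.0, -1.0]]
wrist_force: [-3.9, 1.6, 4.7]
gripper_width: 0.23
gripper_force: 30.0
```

```bash
python3 -c "
from h import *
base(3)"
```

```text
t 16.4333 F [-3.408  0.284  3.899] sd [0.68 0.58 0.61] eff [-1.1190e+00 -3.3741e+01  1.3950e+01  3.3660e+00  6.6300e-01  1.5000e-02] [0.1   0.037 0.019 0.043 0.091 0.004] tcp [0.4917 0.2404 0.0687]
```

Request:
apply_moves:
  moves:
    - [[0.0015, 0, -0.0003], 0]
    - [[0.0015, 0, -0.0002], 0]
    - [[0.0015, 0, 0], 0]
    - [[0.0015, 0, 0], 0]
    - [[0.0015, 0, 0], 0]

```text
time_s: 16.85
tcp_pos: [0.4987, 0.2384, 0.0687]
ee_rot: [[0.975, -0.221, -0.0], [-0.221, -0.975, -0.0], [-0.0, 0.0, -1.0]]
wrist_force: [-1.5, 0.5, 0.3]
gripper_width: 0.227
gripper_force: 30.0
```

```bash
python3 -c "
from h import *
base(3)"
```

```text
t 17.0 F [-0.07  -0.013 -0.874] sd [0.48 0.29 0.62] eff [ 2.2000e-02 -3.7082e+01  1.4652e+01  3.2650e+00  1.3600e-01  1.7000e-02] [0.189 0.176 0.029 0.064 0.115 0.002] tcp [0.499  0.2384 0.0687]
```

Request:
apply_moves:
  moves:
    - [[0.0015, 0, 0], 0]
    - [[0.0015, 0, 0], 0]
    - [[0.0015, 0, 0], 0]
    - [[0.0015, 0, 0], 0]
    - [[0.0015, 0, 0], 0]

```text
time_s: 17.42
tcp_pos: [0.5061, 0.2368, 0.0688]
ee_rot: [[0.975, -0.221, -0.0], [-0.221, -0.975, -0.0], [-0.0, 0.0, -1.0]]
wrist_force: [-0.0, -0.0, -2.3]
gripper_width: 0.227
gripper_force: 30.0
```

Request:
apply_moves:
  moves:
    - [[0.0008, 0, 0], 0]
    - [[0.0008, 0, 0], 0]
    - [[0.0008, 0, 0], 0]

```text
time_s: 17.67
tcp_pos: [0.5084, 0.2364, 0.069]
ee_rot: [[0.975, -0.221, -0.0], [-0.221, -0.975, -0.0], [-0.0, 0.0, -1.0]]
wrist_force: [-0.2, 0.1, -2.9]
gripper_width: 0.226
gripper_force: 30.0
```

Request:
apply_moves:
  moves:
    - [[0.0008, 0, 0], 0]
    - [[0.0008, 0, 0], 0]

```text
time_s: 17.83
tcp_pos: [0.5099, 0.236, 0.069]
ee_rot: [[0.975, -0.221, -0.0], [-0.221, -0.975, 0.0], [-0.0, -0.0, -1.0]]
wrist_force: [-0.1, 0.8, -1.7]
gripper_width: 0.228
gripper_force: 30.0
```

```bash
python3 -c "
from h import *
base(3)
p=imaging.capture('wrist'); im=cv2.resize(p['frame'],None,fx=2,fy=2,interpolation=cv2.INTER_CUBIC);cv2.imwrite('pics/w6.png',im[0:580,180:960])"
```

```text
t 17.9833 F [ 0.033 -0.288 -2.092] sd [0.76 0.64 0.07] eff [-1.3000e-02 -3.8511e+01  1.5045e+01  3.4460e+00  6.7000e-02  3.0000e-03] [0.021 0.063 0.073 0.023 0.014 0.001] tcp [0.5099 0.2361 0.0691]
```

View pics/w6.png

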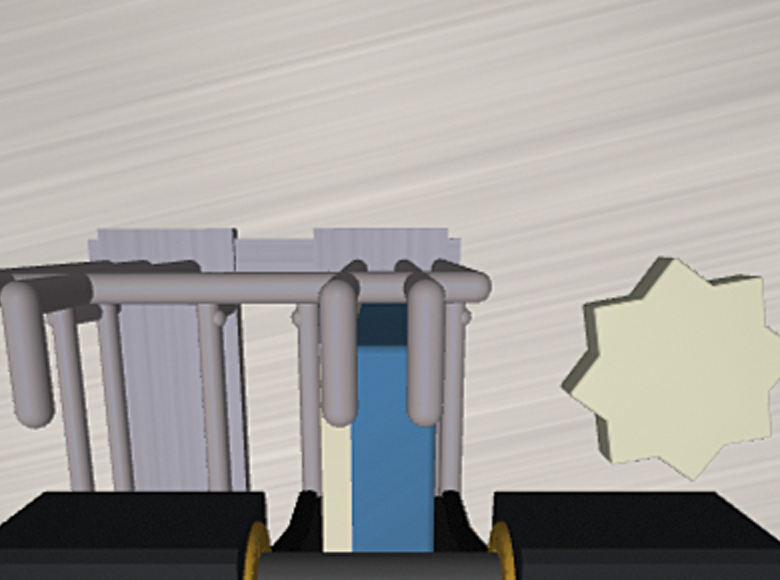

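Request:
apply_moves:
  moves:
    - [[0.0008, 0, 0], 0]
    - [[0.0008, 0, 0], 0]
    - [[0.0008, 0, 0], 0]

```text
time_s: 18.28
tcp_pos: [0.5122, 0.2356, 0.0691]
ee_rot: [[0.975, -0.221, 0.0], [-0.221, -0.975, 0.0], [0.0, -0.0, -1.0]]
wrist_force: [-0.9, -0.6, -2.1]
gripper_width: 0.224
gripper_force: 30.0
```

Request:
apply_moves:
  moves:
    - [[0.0008, 0, 0], 0]
    - [[0.0008, 0, 0], 0]

```text
time_s: 18.45
tcp_pos: [0.5138, 0.2352, 0.069]
ee_rot: [[0.975, -0.221, -0.0], [-0.221, -0.975, -0.0], [0.0, 0.0, -1.0]]
wrist_force: [-0.2, -0.1, -2.5]
gripper_width: 0.228
gripper_force: 30.0
```

Request:
apply_moves:
  moves:
    - [[0.0007, 0, 0], 0]

```text
time_s: 18.53
tcp_pos: [0.5145, 0.235, 0.0691]
ee_rot: [[0.975, -0.221, 0.0], [-0.221, -0.975, 0.0], [0.0, -0.0, -1.0]]
wrist_force: [0.2, 0.5, -2.7]
gripper_width: 0.23
gripper_force: 30.0
```

Request:
apply_moves:
  moves:
    - [[0.0007, 0, 0], 0]

```text
time_s: 18.62
tcp_pos: [0.5152, 0.2349, 0.069]
ee_rot: [[0.975, -0.221, -0.0], [-0.221, -0.975, -0.0], [-0.0, 0.0, -1.0]]
wrist_force: [-0.2, 0.0, -2.0]
gripper_width: 0.225
gripper_force: 30.0
```

Request:
apply_moves:
  moves:
    - [[0.0006, 0, 0], 0]

```text
time_s: 18.7
tcp_pos: [0.5153, 0.2347, 0.069]
ee_rot: [[0.975, -0.221, -0.001], [-0.221, -0.975, -0.0], [-0.001, 0.0, -1.0]]
wrist_force: [-4.2, 1.2, -0.4]
gripper_width: 0.225
gripper_force: 30.0
```

Request:
apply_moves:
  moves:
    - [[0.0006, 0, 0], 0]

```text
time_s: 18.78
tcp_pos: [0.5153, 0.2347, 0.069]
ee_rot: [[0.975, -0.221, -0.002], [-0.221, -0.975, -0.0], [-0.002, 0.001, -1.0]]
wrist_force: [-6.3, 2.7, 0.7]
gripper_width: 0.23
gripper_force: 30.0
```

Request:
apply_moves:
  moves:
    - [[-0.0006, 0, 0.0002], 0]
    - [[0, 0, 0.0002], 0]
    - [[0, 0, 0], 0]

```text
time_s: 19.03
tcp_pos: [0.5153, 0.2347, 0.0687]
ee_rot: [[0.975, -0.221, -0.001], [-0.221, -0.975, -0.0], [-0.001, 0.0, -1.0]]
wrist_force: [-3.7, 1.2, 0.0]
gripper_width: 0.224
gripper_force: 30.0
```

Request:
apply_moves:
  hand: 0.045
  moves:
    - [[0, 0, 0], 0]
    - [[0, 0, 0], 0]
    - [[0, 0, 0], 0]
    - [[0, 0, 0], 0]
    - [[0, 0, 0], 0]

```text
time_s: 19.45
tcp_pos: [0.5161, 0.2348, 0.0688]
ee_rot: [[0.975, -0.221, 0.001], [-0.221, -0.975, 0.0], [0.001, -0.0, -1.0]]
wrist_force: [-0.7, 0.2, 0.3]
gripper_width: 0.486
gripper_force: 0.0
```

Request:
apply_moves:
  moves:
    - [[0, 0, -0.005], 0]
    - [[0, 0, -0.01], 0]
    - [[0, 0, -0.02], 0]
    - [[0, 0, -0.03], 0]
    - [[0, 0, -0.03], 0]

```text
time_s: 19.87
tcp_pos: [0.5155, 0.2344, 0.1651]
ee_rot: [[0.975, -0.221, -0.001], [-0.221, -0.975, -0.001], [-0.0, 0.001, -1.0]]
wrist_force: [0.7, 0.1, 0.7]
gripper_width: 0.517
gripper_force: 0.0
```

```bash
python3 - <<'E'
from fit import *
p=imaging.capture("wrist");pickle.dump(p,open("w7.pkl","wb")); s=r.sense(); print(s["tcp_pos"],s["time_s"],s["gripper_width"])
sc=imaging.capture("scene")
for c in(p,sc):
  for d in models.place_of(c,"square1"): 
    uv=np.array(d["at"])*[560,420]; print(d["confidence"],uv,onz(c,uv,.008)[:2])
im=cv2.resize(p["frame"],(480,360)); s2=cv2.resize(sc["frame"][100:260,280:440],(360,360),interpolation=cv2.INTER_CUBIC)
cv2.imwrite("pics/c7.png",np.hstack([im[:, :430],s2]))
E
```

```text
[0.51935457 0.23653933 0.17277318] 19.9167 0.518208897343554
0.56 [280.28 193.62] [0.51750568 0.23337346]
0.44 [243.992 206.304] [0.51336373 0.26789128]
0.94 [151.704 285.894] [ 0.41320467 -0.33972913]
0.92 [338.408 174.006] [0.51724045 0.23489798]
0.82 [204.68  323.106] [ 0.5715359  -0.32986885]
```

View pics/c7.png

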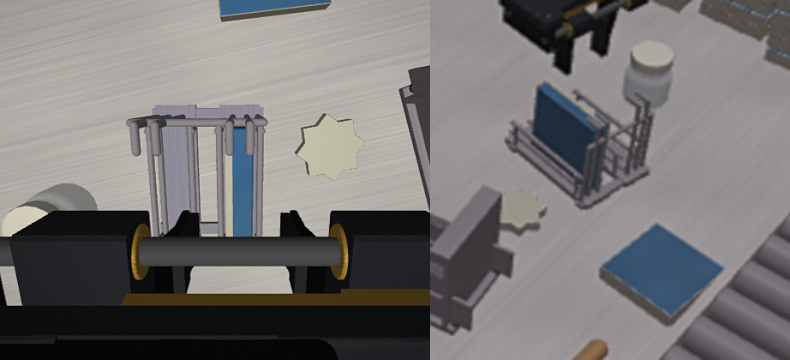

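Request:
apply_moves:
  hand: 0.05
  moves:
    - [[0.0114, 0.0357, 0], 0]
    - [[0.0114, 0.0357, 0], 0]
    - [[0.0114, 0.0357, 0], 0]
    - [[0.0114, 0.0357, 0], 0]
    - [[0.0114, 0.0357, 0], 0]

```text
time_s: 20.48
tcp_pos: [0.5308, 0.0463, 0.1627]
ee_rot: [[0.975, -0.221, -0.002], [-0.221, -0.975, -0.001], [-0.002, 0.001, -1.0]]
wrist_force: [0.6, 0.4, 0.1]
gripper_width: 0.573
gripper_force: 0.0
```

Request:
apply_moves:
  moves:
    - [[0.0114, 0.0357, 0], 0]
    - [[0.0114, 0.0357, 0], 0]
    - [[0.0114, 0.0357, 0], 0]
    - [[0.0114, 0.0357, 0], 0]
    - [[0.0114, 0.0357, 0], 0]

```text
time_s: 20.9
tcp_pos: [0.5469, -0.1404, 0.1626]
ee_rot: [[0.975, -0.221, -0.002], [-0.221, -0.975, 0.0], [-0.002, 0.0, -1.0]]
wrist_force: [0.3, -0.1, 0.9]
gripper_width: 0.573
gripper_force: 0.0
```

Request:
apply_moves:
  moves:
    - [[0.0114, 0.0357, 0], 0]
    - [[0.0114, 0.0357, 0], 0]
    - [[0.0114, 0.0357, 0], 0]
    - [[0.0114, 0.0357, 0], 0]
    - [[0.0114, 0.0357, 0], 0]

```text
time_s: 21.32
tcp_pos: [0.5631, -0.3269, 0.1622]
ee_rot: [[0.975, -0.221, -0.003], [-0.221, -0.975, 0.001], [-0.003, -0.0, -1.0]]
wrist_force: [-0.0, 0.2, 0.4]
gripper_width: 0.576
gripper_force: 0.0
```

Request:
apply_moves:
  moves:
    - [[0, 0, 0], -5.6]
    - [[0, 0, 0], -5.6]
    - [[0, 0, 0], -5.6]
    - [[0, 0, 0], -5.6]
    - [[0, 0, 0], 0]

```text
time_s: 21.73
tcp_pos: [0.5632, -0.3252, 0.1621]
ee_rot: [[0.986, 0.168, -0.003], [0.168, -0.986, 0.001], [-0.003, -0.002, -1.0]]
wrist_force: [-0.9, 0.0, 0.0]
gripper_width: 0.576
gripper_force: 0.0
```

```bash
python3 - <<'E'
from fit import *
S=base(12)
p=imaging.capture("wrist"); s=r.sense(); print(s["tcp_pos"],s["time_s"],s["gripper_width"],np.degrees(np.arctan2(s["ee_rot"][1][0],s["ee_rot"][0][0])))
m=cv2.inRange(cv2.cvtColor(p["frame"],cv2.COLOR_BGR2HSV),(95,80,30),(125,255,255)); k,l,st,ce=cv2.connectedComponentsWithStats(m)
for i in range(1,k):
    if st[i,4]>300: print(st[i])
for v in range(160,260,20):  # row profile: colours across the tile
    c=np.where(m[v])[0]; print(v,c.min() if len(c) else None,c.max() if len(c) else None)
cv2.imwrite("pics/w8.png",p["frame"])
E
```

```text
t 22.3333 F [0.001 0.025 0.091] sd [0.47 0.37 0.39] eff [-2.9000e-02 -4.2453e+01  1.7929e+01  3.8970e+00  5.0000e-02  1.7000e-02] [0.033 0.041 0.019 0.004 0.003 0.058] tcp [ 0.5639 -0.3252  0.1633]
[ 0.56405557 -0.32528787  0.1637192 ] 22.3833 0.5746046832328002 9.616461271192854
[ 274  140   24  137 3140]
160 274 297
180 274 297
200 274 297
220 274 296
240 274 296
```

Request:
apply_moves:
  moves:
    - [[0, 0, 0.025], 0]
    - [[0, 0, 0.03], 0]
    - [[0, 0, 0.02], 0]
    - [[0, 0, 0.012], 0]
    - [[0, 0, 0.008], 0]

```text
time_s: 22.8
tcp_pos: [0.5634, -0.3251, 0.067]
ee_rot: [[0.986, 0.167, -0.002], [0.167, -0.986, 0.001], [-0.002, -0.001, -1.0]]
wrist_force: [0.2, 0.0, 0.6]
gripper_width: 0.577
gripper_force: 0.0
```

Request:
apply_moves:
  hand: 0
  moves:
    - [[0, 0, 0], 0]
    - [[0, 0, 0], 0]
    - [[0, 0, 0], 0]
    - [[0, 0, 0], 0]
    - [[0, 0, 0], 0]

```text
time_s: 23.22
tcp_pos: [0.5647, -0.3256, 0.07]
ee_rot: [[0.986, 0.167, 0.002], [0.167, -0.986, -0.001], [0.002, 0.001, -1.0]]
wrist_force: [-0.0, -0.5, 0.6]
gripper_width: 0.28
gripper_force: 0.0
```

Request:
apply_moves:
  moves:
    - [[0, 0, 0], 0]
    - [[0, 0, 0], 0]
    - [[0, 0, 0], 0]

```text
time_s: 23.47
tcp_pos: [0.5646, -0.3256, 0.0697]
ee_rot: [[0.986, 0.167, 0.002], [0.167, -0.986, -0.001], [0.001, 0.001, -1.0]]
wrist_force: [0.1, 0.1, 4.5]
gripper_width: 0.226
gripper_force: 30.0
```

Request:
apply_moves:
  moves:
    - [[0, 0, -0.005], 0]
    - [[0, 0, -0.008], 0]
    - [[0, 0, -0.008], 0]
    - [[0, 0, 0], 0]
    - [[0, 0, 0], 0]

```text
time_s: 23.88
tcp_pos: [0.5643, -0.3253, 0.0901]
ee_rot: [[0.986, 0.167, 0.001], [0.167, -0.986, -0.0], [0.001, 0.0, -1.0]]
wrist_force: [-0.3, 0.0, -4.3]
gripper_width: 0.225
gripper_force: 30.0
```

Request:
apply_moves:
  moves:
    - [[0, 0, 0], 0]
    - [[0, 0, 0], 0]

```text
time_s: 24.05
tcp_pos: [0.5636, -0.3251, 0.089]
ee_rot: [[0.986, 0.167, -0.001], [0.167, -0.986, 0.001], [-0.001, -0.001, -1.0]]
wrist_force: [-0.6, 0.1, -4.8]
gripper_width: 0.226
gripper_force: 30.0
```

```bash
python3 - <<'E'
from h import *
S=base(30); print("mass g",-S[:,2].mean()/9.81*1000)
E
```

```text
t 25.55 F [ 0.048  0.046 -4.379] sd [0.49 0.51 0.38] eff [  0.    -46.886  17.805   4.105   0.055   0.   ] [0.001 0.036 0.012 0.002 0.002 0.   ] tcp [ 0.564  -0.3253  0.0896]
mass g 446.4152572769781
```

Request:
apply_moves:
  moves:
    - [[0, 0, -0.02], 0]
    - [[0, 0, -0.035], 0]
    - [[0, 0, -0.035], 0]
    - [[0, 0, -0.025], 0]
    - [[0, -0.015, -0.005], 0]

```text
time_s: 25.97
tcp_pos: [0.5646, -0.3136, 0.2162]
ee_rot: [[0.986, 0.166, 0.011], [0.166, -0.986, -0.006], [0.01, 0.008, -1.0]]
wrist_force: [1.3, 0.0, -3.3]
gripper_width: 0.225
gripper_force: 30.0
```

Request:
apply_moves:
  moves:
    - [[-0.004, -0.028, 0], 0]
    - [[-0.005, -0.037, 0], 0]
    - [[-0.005, -0.037, 0], 0]
    - [[-0.005, -0.037, 0], 0]
    - [[-0.005, -0.037, 0], 0]

```text
time_s: 26.38
tcp_pos: [0.5068, -0.1392, 0.2088]
ee_rot: [[0.986, 0.167, -0.001], [0.167, -0.986, 0.001], [-0.001, -0.001, -1.0]]
wrist_force: [0.6, 0.9, -4.6]
gripper_width: 0.228
gripper_force: 30.0
```

Request:
apply_moves:
  moves:
    - [[-0.005, -0.037, 0], 0]
    - [[-0.004, -0.033, 0], 0]
    - [[-0.003, -0.022, 0], 0.6]
    - [[-0.001, -0.0114, 0], 0]
    - [[0, 0, 0], 0]

```text
time_s: 26.8
tcp_pos: [0.477, -0.039, 0.2094]
ee_rot: [[0.987, 0.16, -0.001], [0.16, -0.987, 0.001], [-0.0, -0.001, -1.0]]
wrist_force: [0.8, -0.6, -3.0]
gripper_width: 0.229
gripper_force: 30.0
```

Request:
apply_moves:
  moves:
    - [[0, 0, 0], 0]
    - [[0, 0, 0], 0]

```text
time_s: 26.97
tcp_pos: [0.4783, -0.0414, 0.2094]
ee_rot: [[0.988, 0.157, -0.0], [0.157, -0.988, -0.0], [-0.0, 0.0, -1.0]]
wrist_force: [-0.5, -0.4, -6.1]
gripper_width: 0.228
gripper_force: 30.0
```

```bash
python3 - <<'E'
from fit import *
p=imaging.capture("wrist"); pickle.dump(p,open("w9.pkl","wb"))
s=r.sense(); print(s["tcp_pos"],s["time_s"],np.degrees(np.arctan2(s["ee_rot"][1][0],s["ee_rot"][0][0])),np.round(p["eye"],3))
for n in ("plate_rack","plate_stop"):
    for d in models.place_of(p,n): 
        uv=np.array(d["at"])*[560,420]; print(n,d["confidence"],uv,onz(p,uv,.06 if 'stop' in n else 0))
M["plate_rack"]=M["plate_rack"][3:]+M["plate_rack"][1:3]
q,f=fit("plate_rack",[p],(.493,-.0065,.157)); print(q,np.degrees(q[2]),f)
k=2.0; im=cv2.resize(p["frame"],None,fx=k,fy=k,interpolation=cv2.INTER_CUBIC); draw(im,p,"plate_rack",q)
cv2.imwrite("pics/w9.png",im[0:580,140:900])
E
```

```text
[ 0.4783789  -0.04171216  0.20941728] 27.0167 8.981816361273593 [ 0.545 -0.029  0.372]
plate_rack 0.72 [250.208 164.514] [ 0.49522014 -0.00781395  0.        ]
[ 0.49277329 -0.0068973   0.17934968] 10.275979768282877 1.5501569509506226
```

View pics/w9.png

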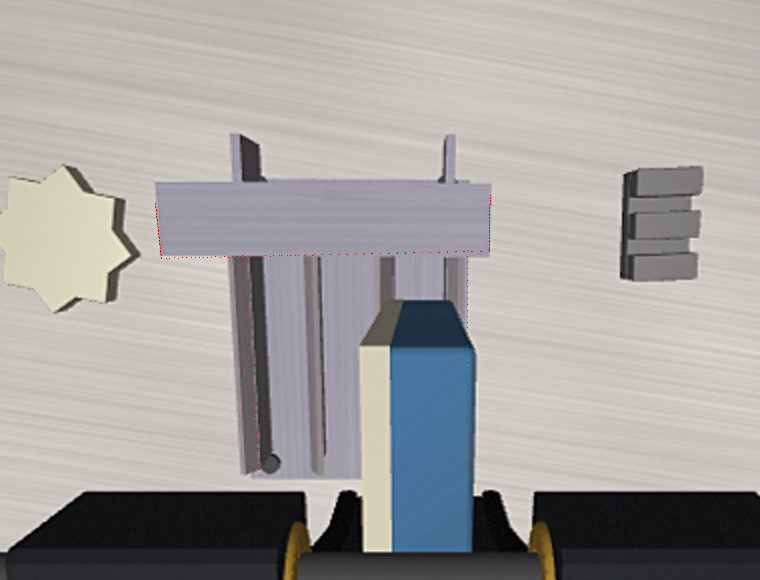

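```bash
python3 - <<'E'
from fit import *
p=pickle.load(open("w9.pkl","rb")); y=np.radians(9.0); ex=np.array([np.cos(y),np.sin(y)]); n=np.array([-ex[1],ex[0]])
f=lambda x,yy,z: onz(p,((x+140)/2,yy/2),z)[:2]
def al(t,P): print(t,"along",round(P@ex,4),"lat",round(P@n,4))
al("lipL",f(161,257,.117));al("lipR",f(490,257,.117)); al("lip farL",f(155,183,.117))
for x in (379,395,443,465,305,323,265,235): al(f"guide{x} z47",f(x,275,.047)); al(f"   z8",f(x,275,.008))
al("tile bot",(f(391,300,.1497)+f(463,300,.1497))/2); al("tile top",(f(361,347,.2497)+f(474,347,.2497))/2)
al("tcp",np.array(r.sense()["tcp_pos"][:2])); al("rackfit",np.array([.4927,-.0067]))
E
```

```text
lipL along 0.5269 lat -0.0269
lipR along 0.5269 lat -0.139
lip farL along 0.5508 lat -0.027
guide379 z47 along 0.5173 lat -0.0975
   z8 along 0.5153 lat -0.0954
guide395 z47 along 0.5173 lat -0.1045
   z8 along 0.5153 lat -0.1033
guide443 z47 along 0.5173 lat -0.1255
   z8 along 0.5154 lat -0.1268
guide465 z47 along 0.5174 lat -0.1351
   z8 along 0.5154 lat -0.1376
guide305 z47 along 0.5173 lat -0.0651
   z8 along 0.5153 lat -0.0592
guide323 z47 along 0.5173 lat -0.073
   z8 along 0.5153 lat -0.068
guide265 z47 along 0.5173 lat -0.0476
   z8 along 0.5153 lat -0.0396
guide235 z47 along 0.5173 lat -0.0345
   z8 along 0.5153 lat -0.0249
tile bot along 0.5152 lat -0.1172
tile top along 0.5158 lat -0.1144
tcp along 0.466 lat -0.1163
rackfit along 0.4856 lat -0.0837
```

Request:
apply_moves:
  moves:
    - [[0, -0.0013, 0.02], 0]
    - [[0, 0, 0.03], 0]
    - [[0, 0, 0.025], 0]
    - [[0, 0, 0.012], 0]
    - [[0, 0, 0.004], 0]

```text
time_s: 27.53
tcp_pos: [0.4765, -0.041, 0.116]
ee_rot: [[0.988, 0.155, -0.006], [0.155, -0.988, -0.001], [-0.006, 0.0, -1.0]]
wrist_force: [0.1, 0.0, -3.5]
gripper_width: 0.229
gripper_force: 30.0
```

Request:
apply_moves:
  moves:
    - [[0, 0, 0], 0]
    - [[0, 0, 0.003], 0]
    - [[0, 0, 0.003], 0]
    - [[0, 0, 0.002], 0]
    - [[0, 0, 0.002], 0]

```text
time_s: 27.95
tcp_pos: [0.4787, -0.0399, 0.1092]
ee_rot: [[0.988, 0.157, 0.001], [0.157, -0.988, 0.0], [0.002, -0.0, -1.0]]
wrist_force: [-0.7, -0.7, -4.6]
gripper_width: 0.228
gripper_force: 30.0
```

Request:
apply_moves:
  moves:
    - [[0, 0, 0.002], 0]
    - [[0, 0, 0.002], 0]
    - [[0, 0, 0.002], 0]
    - [[0, 0, 0.001], 0]
    - [[0, 0, 0], 0]

```text
time_s: 28.37
tcp_pos: [0.4781, -0.0399, 0.1014]
ee_rot: [[0.988, 0.157, -0.001], [0.157, -0.988, -0.0], [-0.001, 0.0, -1.0]]
wrist_force: [0.6, 0.3, -3.7]
gripper_width: 0.228
gripper_force: 30.0
```

```bash
python3 -c "
from h import *
base(4)"
```

```text
t 28.5667 F [ 0.151  0.146 -4.585] sd [0.22 0.36 0.19] eff [-2.0000e-03 -3.0906e+01  1.5675e+01  3.6340e+00  7.9000e-02  0.0000e+00] [0.002 0.012 0.017 0.005 0.003 0.   ] tcp [ 0.4783 -0.0399  0.1017]
```

Request:
apply_moves:
  moves:
    - [[0, 0, 0.0015], 0]
    - [[0, 0, 0.0015], 0]
    - [[0, 0, 0.0015], 0]
    - [[0, 0, 0.0015], 0]
    - [[0, 0, 0.0015], 0]

```text
time_s: 28.98
tcp_pos: [0.4782, -0.04, 0.0939]
ee_rot: [[0.988, 0.157, -0.0], [0.157, -0.988, -0.0], [-0.0, 0.0, -1.0]]
wrist_force: [-0.4, 0.1, -4.1]
gripper_width: 0.227
gripper_force: 30.0
```

Request:
apply_moves:
  moves:
    - [[0, 0, 0.0015], 0]
    - [[0, 0, 0.0015], 0]
    - [[0, 0, 0.0015], 0]
    - [[0, 0, 0.0015], 0]
    - [[0, 0, 0.0015], 0]

```text
time_s: 29.4
tcp_pos: [0.4783, -0.0399, 0.0865]
ee_rot: [[0.988, 0.157, 0.0], [0.157, -0.988, -0.0], [0.0, 0.0, -1.0]]
wrist_force: [0.0, -0.1, -5.2]
gripper_width: 0.232
gripper_force: 30.0
```

Request:
apply_moves:
  moves:
    - [[0, 0, 0.0015], 0]
    - [[0, 0, 0.0015], 0]
    - [[0, 0, 0.0015], 0]
    - [[0, 0, 0.0015], 0]
    - [[0, 0, 0.001], 0]

```text
time_s: 29.82
tcp_pos: [0.4782, -0.0399, 0.0794]
ee_rot: [[0.988, 0.157, -0.0], [0.157, -0.988, -0.0], [-0.0, 0.0, -1.0]]
wrist_force: [0.5, 0.4, -3.8]
gripper_width: 0.227
gripper_force: 30.0
```

```bash
python3 -c "
from h import *
base(4)"
```

```text
t 30.0167 F [ 0.633 -0.045 -4.671] sd [0.25 0.38 0.2 ] eff [ 1.0000e-02 -3.1855e+01  1.4833e+01  3.4400e+00  9.3000e-02  0.0000e+00] [0.016 0.188 0.099 0.029 0.015 0.   ] tcp [ 0.4782 -0.0399  0.0795]
```

Request:
apply_moves:
  moves:
    - [[0, 0, 0.001], 0]
    - [[0, 0, 0.001], 0]
    - [[0, 0, 0.001], 0]
    - [[0, 0, 0.001], 0]
    - [[0, 0, 0.001], 0]

```text
time_s: 30.43
tcp_pos: [0.4782, -0.0399, 0.0745]
ee_rot: [[0.988, 0.157, -0.0], [0.157, -0.988, -0.0], [-0.0, 0.0, -1.0]]
wrist_force: [0.6, -0.1, -3.2]
gripper_width: 0.226
gripper_force: 30.0
```

Request:
apply_moves:
  moves:
    - [[0, 0, 0.0009], 0]
    - [[0, 0, 0.0009], 0]
    - [[0, 0, 0.0009], 0]
    - [[0, 0, 0], 0]

```text
time_s: 30.77
tcp_pos: [0.4781, -0.04, 0.0717]
ee_rot: [[0.988, 0.157, -0.0], [0.157, -0.988, -0.0], [-0.0, 0.0, -1.0]]
wrist_force: [-0.2, 0.2, -4.5]
gripper_width: 0.226
gripper_force: 30.0
```

Request:
apply_moves:
  moves:
    - [[0, 0, 0.0007], 0]
    - [[0, 0, 0.0005], 0]
    - [[0, 0, 0], 0]

```text
time_s: 31.02
tcp_pos: [0.4782, -0.04, 0.0707]
ee_rot: [[0.988, 0.157, -0.0], [0.157, -0.988, -0.0], [-0.0, 0.0, -1.0]]
wrist_force: [-0.3, 0.2, -5.2]
gripper_width: 0.228
gripper_force: 30.0
```

```bash
python3 -c "
from h import *
base(3)"
```

```text
t 31.1667 F [ 0.342  0.168 -4.476] sd [0.42 0.17 0.57] eff [ -0.    -32.138  14.411   3.339   0.082   0.   ] [0.002 0.002 0.005 0.001 0.003 0.   ] tcp [ 0.4783 -0.0399  0.0707]
```

Request:
apply_moves:
  moves:
    - [[0, 0, 0.0006], 0]
    - [[0.001, 0, 0], 0]
    - [[0.0018, 0, 0], 0]
    - [[0.0018, 0, 0], 0]
    - [[0.0018, 0, 0], 0]

```text
time_s: 31.58
tcp_pos: [0.4849, -0.0389, 0.0702]
ee_rot: [[0.988, 0.157, 0.0], [0.157, -0.988, 0.0], [0.0, 0.0, -1.0]]
wrist_force: [0.4, 0.2, -4.4]
gripper_width: 0.229
gripper_force: 30.0
```

Request:
apply_moves:
  moves:
    - [[0.0018, 0, 0], 0]
    - [[0.0018, 0, 0], 0]
    - [[0.0018, 0, 0], 0]
    - [[0.0018, 0, 0], 0]
    - [[0.0018, 0, 0], 0]

```text
time_s: 32.0
tcp_pos: [0.4937, -0.0375, 0.0701]
ee_rot: [[0.988, 0.157, -0.0], [0.157, -0.988, 0.0], [0.0, -0.0, -1.0]]
wrist_force: [0.4, -0.2, -3.7]
gripper_width: 0.226
gripper_force: 30.0
```

Request:
apply_moves:
  moves:
    - [[0.0016, 0, 0], 0]
    - [[0.0014, 0, 0], 0]
    - [[0.001, 0, 0], 0]
    - [[0.0008, 0, 0], 0]
    - [[0.0008, 0, 0], 0]

```text
time_s: 32.42
tcp_pos: [0.499, -0.0366, 0.0701]
ee_rot: [[0.988, 0.157, -0.0], [0.157, -0.988, -0.0], [-0.0, 0.0, -1.0]]
wrist_force: [0.3, 0.3, -5.3]
gripper_width: 0.224
gripper_force: 30.0
```

```bash
python3 -c "
from h import *
base(3)"
```

```text
t 32.5667 F [ 0.14   0.336 -4.296] sd [0.59 0.19 0.13] eff [-8.0000e-03 -3.4066e+01  1.4666e+01  3.3950e+00  6.5000e-02  1.0000e-03] [0.012 0.069 0.115 0.03  0.028 0.   ] tcp [ 0.4991 -0.0366  0.0702]
```

Request:
apply_moves:
  moves:
    - [[0.0008, 0, 0], 0]
    - [[0.0008, 0, 0], 0]
    - [[0.0008, 0, 0], 0]

```text
time_s: 32.82
tcp_pos: [0.5014, -0.0363, 0.0702]
ee_rot: [[0.988, 0.157, 0.0], [0.157, -0.988, -0.0], [0.0, 0.0, -1.0]]
wrist_force: [-0.1, 0.6, -4.5]
gripper_width: 0.224
gripper_force: 30.0
```

Request:
apply_moves:
  moves:
    - [[0.0008, 0, 0], 0]
    - [[0.0008, 0, 0], 0]

```text
time_s: 32.98
tcp_pos: [0.5031, -0.036, 0.0702]
ee_rot: [[0.988, 0.157, 0.0], [0.157, -0.988, -0.0], [-0.0, 0.0, -1.0]]
wrist_force: [-0.1, -0.4, -4.4]
gripper_width: 0.228
gripper_force: 30.0
```

Request:
apply_moves:
  moves:
    - [[0.0007, 0, 0], 0]

```text
time_s: 33.07
tcp_pos: [0.5037, -0.0359, 0.0702]
ee_rot: [[0.988, 0.157, 0.0], [0.157, -0.988, 0.0], [0.0, -0.0, -1.0]]
wrist_force: [-0.6, -1.0, -4.5]
gripper_width: 0.228
gripper_force: 30.0
```

Request:
apply_moves:
  moves:
    - [[0.0007, 0, 0], 0]

```text
time_s: 33.15
tcp_pos: [0.5044, -0.0358, 0.0701]
ee_rot: [[0.988, 0.157, -0.0], [0.157, -0.988, -0.0], [-0.0, 0.0, -1.0]]
wrist_force: [-0.6, 0.0, -4.1]
gripper_width: 0.228
gripper_force: 30.0
```

Request:
apply_moves:
  moves:
    - [[0.0006, 0, 0], 0]

```text
time_s: 33.23
tcp_pos: [0.505, -0.0357, 0.0701]
ee_rot: [[0.988, 0.157, -0.0], [0.157, -0.988, -0.0], [-0.0, 0.0, -1.0]]
wrist_force: [0.3, 0.2, -4.2]
gripper_width: 0.223
gripper_force: 30.0
```

Request:
apply_moves:
  moves:
    - [[0.0006, 0, 0], 0]

```text
time_s: 33.32
tcp_pos: [0.5055, -0.0356, 0.0701]
ee_rot: [[0.988, 0.157, -0.0], [0.157, -0.988, -0.0], [-0.0, -0.0, -1.0]]
wrist_force: [-0.0, 0.1, -5.2]
gripper_width: 0.228
gripper_force: 30.0
```

Request:
apply_moves:
  moves:
    - [[0.0006, 0, 0], 0]

```text
time_s: 33.4
tcp_pos: [0.5061, -0.0355, 0.0701]
ee_rot: [[0.988, 0.157, -0.0], [0.157, -0.988, -0.0], [-0.0, -0.0, -1.0]]
wrist_force: [0.3, 0.5, -3.4]
gripper_width: 0.231
gripper_force: 30.0
```

Request:
apply_moves:
  moves:
    - [[0.0006, 0, 0], 0]

```text
time_s: 33.48
tcp_pos: [0.5068, -0.0354, 0.0701]
ee_rot: [[0.988, 0.157, -0.0], [0.157, -0.988, -0.0], [-0.0, 0.0, -1.0]]
wrist_force: [0.6, 0.3, -3.9]
gripper_width: 0.23
gripper_force: 30.0
```

Request:
apply_moves:
  moves:
    - [[0.0005, 0, 0], 0]

```text
time_s: 33.57
tcp_pos: [0.5073, -0.0353, 0.0701]
ee_rot: [[0.988, 0.157, 0.0], [0.157, -0.988, 0.0], [0.0, -0.0, -1.0]]
wrist_force: [0.1, 0.7, -3.9]
gripper_width: 0.228
gripper_force: 30.0
```

Along ≈ 0.4955 now, so contact is imminent.

Request:
apply_moves:
  moves:
    - [[0.0006, 0, 0], 0]

```text
time_s: 33.65
tcp_pos: [0.5074, -0.0353, 0.0701]
ee_rot: [[0.988, 0.157, -0.001], [0.157, -0.988, -0.0], [-0.001, -0.0, -1.0]]
wrist_force: [-1.6, -0.0, -2.6]
gripper_width: 0.228
gripper_force: 30.0
```

Request:
apply_moves:
  moves:
    - [[0.0005, 0, 0], 0]

```text
time_s: 33.73
tcp_pos: [0.5074, -0.0353, 0.07]
ee_rot: [[0.988, 0.157, -0.002], [0.157, -0.988, -0.0], [-0.002, -0.0, -1.0]]
wrist_force: [-2.9, 0.6, -2.2]
gripper_width: 0.228
gripper_force: 30.0
```

Request:
apply_moves:
  moves:
    - [[0, 0, 0], 0]
    - [[0, 0, 0], 0]

```text
time_s: 33.9
tcp_pos: [0.5074, -0.0353, 0.0699]
ee_rot: [[0.988, 0.157, -0.002], [0.157, -0.988, -0.0], [-0.002, -0.0, -1.0]]
wrist_force: [-3.6, 0.5, -3.5]
gripper_width: 0.228
gripper_force: 30.0
```

Request:
apply_moves:
  moves:
    - [[0, 0, 0.0003], 0]
    - [[0, 0, 0.0001], 0]
    - [[0, 0, 0], 0]

```text
time_s: 34.15
tcp_pos: [0.5074, -0.0354, 0.0697]
ee_rot: [[0.988, 0.157, -0.002], [0.157, -0.988, -0.0], [-0.002, 0.0, -1.0]]
wrist_force: [-5.4, 0.2, -0.5]
gripper_width: 0.227
gripper_force: 30.0
```

Pressed at about 5 N and on the floor. I'll relax slightly and release.

Request:
apply_moves:
  moves:
    - [[-0.0004, 0, 0], 0]
    - [[0, 0, 0], 0]
    - [[0, 0, 0], 0]

```text
time_s: 34.4
tcp_pos: [0.5074, -0.0354, 0.0697]
ee_rot: [[0.988, 0.157, -0.001], [0.157, -0.988, -0.0], [-0.001, 0.0, -1.0]]
wrist_force: [-5.5, -0.9, -0.0]
gripper_width: 0.226
gripper_force: 30.0
```

Request:
apply_moves:
  hand: 0.045
  moves:
    - [[0, 0, 0], 0]
    - [[0, 0, 0], 0]
    - [[0, 0, 0], 0]
    - [[0, 0, 0], 0]
    - [[0, 0, 0], 0]

```text
time_s: 34.82
tcp_pos: [0.5089, -0.035, 0.0702]
ee_rot: [[0.988, 0.157, 0.002], [0.157, -0.988, 0.0], [0.002, 0.0, -1.0]]
wrist_force: [0.4, 0.7, 0.6]
gripper_width: 0.483
gripper_force: 0.0
```

Request:
apply_moves:
  moves:
    - [[0, 0, -0.005], 0]
    - [[0, 0, -0.01], 0]
    - [[0, 0, -0.02], 0]
    - [[0, 0, -0.03], 0]
    - [[0, 0, -0.03], 0]

```text
time_s: 35.23
tcp_pos: [0.5076, -0.0354, 0.1663]
ee_rot: [[0.988, 0.157, -0.001], [0.157, -0.988, -0.0], [-0.001, 0.0, -1.0]]
wrist_force: [1.1, 0.8, -0.2]
gripper_width: 0.518
gripper_force: 0.0
```

Request:
apply_moves:
  moves:
    - [[0, 0, -0.03], 0]
    - [[0, 0, -0.02], 0]
    - [[0, 0, 0], 0]
    - [[0, 0, 0], 0]

```text
time_s: 35.57
tcp_pos: [0.5086, -0.035, 0.217]
ee_rot: [[0.988, 0.157, 0.005], [0.157, -0.988, 0.001], [0.005, -0.001, -1.0]]
wrist_force: [0.4, 0.2, -0.8]
gripper_width: 0.517
gripper_force: 0.0
```

```bash
python3 - <<'E'
from fit import *
s=r.sense(); print(s["tcp_pos"],s["time_s"],s["gripper_width"])
for c in ("wrist","scene","top"):
  p=imaging.capture(c)
  for d in models.place_of(p,"square1"): 
    uv=np.array(d["at"])*[560,420]; print(c,round(d["confidence"],2),uv.round(),onz(p,uv,.008)[:2].round(4))
  if c!="top":
    for q0 in((.507,-.0353,.157),(.5153,.2347,-.222)):
      q,f=fit("square",[p],q0); print("fit",q.round(4),np.degrees(q[2]).round(1),round(f,2))
E
```

```text
[ 0.50857663 -0.03500579  0.2169942 ] 35.5667 0.5169261697673742
wrist 0.89 [281. 186.] [ 0.5094 -0.0358]
wrist 0.8 [ 16. 136.] [0.5177 0.2344]
fit [ 0.5163 -0.0328  0.1616] 9.3 1.27
fit [ 0.5197  0.1611 -0.1425] -8.2 2.3
scene 0.95 [272. 231.] [ 0.5113 -0.0399]
scene 0.94 [338. 174.] [0.5157 0.2352]
scene 0.63 [153. 285.] [ 0.412  -0.3358]
fit [ 0.5119 -0.0416 -0.0054] -0.3 1.33
fit [0.522  0.2398 0.0751] 4.3 0.78
top 0.92 [392. 249.] [ 0.3982 -0.3287]
top 0.69 [292. 212.] [ 0.4998 -0.0416]
```

```bash
python3 -c "
from station import r
print(r.finish_job())"
```

```text
the job is handed in; nothing more can be done
None
```

I put the lighter square (about 230 g) in the round-rod rack and the heavier one (about 446 g) in the folded-plate rack. I felt both press lightly on their end stops and let go, then handed the job in at about 36 s; it returned no verdict.

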